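# Lock the cream nozzle into the filling machine

## Robot

A 7-joint arm with a two-finger parallel gripper is mounted at the origin on the work surface. World frame = base frame: x ahead of the robot, y to its left, z up, the work surface at z = 0. Lengths are in m, angles in rad, forces in N, time in s.
With the tool pointing down it reaches from about 0.4 to 0.85 m from the base axis. Payload 4.5 kg.
Tool frame: the origin (TCP) lies on the centre line of the jaws, within the pads' length; the fingertips stand 14 mm ahead of it and the grasp point (between the pads) lies 5 mm behind it (r.tcp_to_tips is the z of the fingertips in the tool frame, in m); z points along the fingers, y is the direction in which the jaws open and shut (so a half turn about z gives the same grasp; the last joint's range is limited). The gripper opens to 88 mm and grips with 3 to 60 N. Pads are 18 mm wide; open, the fingers measure 123 mm over their backs; the gripper's body (75 mm by 187 mm) begins 45 mm behind the grasp point.
Start: joints at [1.181, 0.689, -0.195, 1.565, 0.157, 0.902, -0.215], TCP at [0.257, -0.57, 0.253] pointing down, gripper open.
Joint ranges: [-3.01, 3.01], [-0.46, 2.08], [-1.47, 1.51], [0.13, 2.56], [-1, 4.14], [0.04, 2.09], [-2.66, 2.66]. Speed limits (rad/s): [2.57, 2.57, 3.14, 3.14, 3.14, 3.14, 3.14].

## Interface

Orientations are given as a unit quaternion [x, y, z, w].
In Python, from plant import r, viewer gives the robot as it stands.
- The arm moves only by the shell command python3 -m inch 'ROWS' [FORCE]. ROWS is JSON, a list of rows, each a list of 3 entries, a list of its own where there are three numbers: the closure, from 0 (fully open) to 1 (shut), then the shift along the tool's x, y, z in cm, then the turn about the tool's z in degrees. In form: [[fingers, [x, y, z], yaw], ...]. A call has 1 to 20 rows; each row is the pose to reach, as a shift and turn from the pose commanded when the call began, along the tool's axes at that moment; what a row does not reach only later rows make up. A row lasts 1/10 s, in which the tool goes at most 50 mm and 8.59 degrees, less where a joint would pass 70% of its speed; a pose out of reach is approached as far as the arm can. A call with a gripper value outside its range is refused whole. The fingers move at their own pace and stop on an object; FORCE is the grip in N (left out, the last holds). Time passes only in rows, so rows that repeat a pose let the fingers close. It gives the time, the measured TCP pose, the force and the opening at its end, in the units of the state.
- r.get_state(): the state, without advancing time (a new reading comes with each control period).
- viewer.snapshot(name): name is "scene" or "top"; returns the picture (400x640x3 uint8, red, green, blue); there is no depth.
- viewer.camera_params(name): a dict with "intrinsics" (3x3 intrinsics, pixels), "k1" (the pictures are not rectified: a ray, as slopes to the right and down, at radius r is drawn at 1 + k1 r^2 times it, then the intrinsics apply), "world_to_cam" (4x4, takes a point from world to camera coordinates). Camera axes: x right, y up, looking along -z (the intrinsics and any distortion apply to the point x, -y, -z); pixel columns grow to the right and rows downward; lengths in m; the calibration is good to about 2 mm. A picture is of the moment at which its call begins. camera_params takes no time and is no camera call.
- r.finish_job(): hands the job in, once; it reports no verdict.
Trained networks look in the newest picture that a camera, given by its name, has taken for a name from the list of things; names that differ only in an ending like _2 or _b are one class to them, and where a whole thing is asked for, a point or a joint stands for the part that bears it (a point fixed in the world has none). Each returns a list of dicts, best first, with "p" (0 to 1); they miss things now and then, are a little off and sometimes report something else, mostly with a low value. They report only what shows in the picture. A call takes as long as a camera call. They do not tell look-alikes from the thing itself.
- viewer.outline_of(camera, name): "pixels" (400x640 bool, what is visible of it) and "bbox" ([left, top, width, height] in pixels, round what is visible of it).
The state is a dict: "clock": time; "q": joint angles; "qd": joint speeds; "joint_torque": joint torques, N m; "tool_pos": TCP position; "eef_rot": TCP orientation; "contact_force": force on the tool from outside, world axes, zero at the start; "moment": the same for the moment, N m; "opening": opening from 0.0 (shut) to 1.0 (fully open).
Only numpy, scipy, OpenCV 4.12 (cv2) and the standard library are available. Lean on these libraries where they do the work, as an engineer would, in place of code of your own. Each camera call takes 0.05 s, during which the arm holds its last target.

## Task

Fit the cream nozzle to the filling machine: take it off its blue stand by the yellow handle, lift it straight up into the round collar under the machine's head with the handle below the green tab, and twist it clockwise (seen from above) until the handle is below the red tab. Let the lugs settle down into their notches and let go, so that the nozzle hangs locked and level in the collar. Leave the puffs lying in the wooden tray.

Things in the scene. Friction and masses are not known exactly. Their poses are not given: they have to be found in the camera images.
- nozzle: Loose bayonet nozzle, about 220 g, like a small portafilter. Origin: centre of the spout's lower end; z up its axis, x outward along the handle. Aluminium spout 22 mm across, z 0-25 mm; cup 58 mm across, z 25-75 mm. Yellow handle: straight level bar 18 mm wide, 22 mm tall (z 34-56 mm), 45 to 170 mm from the axis. Centre of mass on the handle's side, about 20 mm off the axis.
- grip (a point): A point in the middle of the nozzle's yellow handle, 120 mm out from the nozzle's axis, 45 mm above the nozzle's origin: a good place to take it from above. Same axes as the nozzle.
- lugs (a point): Point on the nozzle's axis at the undersides of its three brass lugs, 69 mm above its origin. The lugs (z 69-75 mm, flush with the cup's top) are 120 degrees apart, one right above the handle, each 16 mm wide, reaching 41 mm from the axis.
- stand: Fixed blue ring, 80 mm outside, 48 mm inside, 35 mm tall, origin at the centre of its underside. At the start the nozzle's cup rests on its top with the spout inside it (spout end 10 mm above the table): lift the nozzle straight up by at least 35 mm to clear it.
- collar (a point): Centre of the round collar's lower rim, 190 mm above the table, open downward, axes as the machine. Inside, the ledges leave a 64 mm opening; the bore above them is 90 mm, the ceiling 21 mm above the rim. Three entry gaps 28 mm wide, one below the green tab, the others 120 degrees on, let the lugs pass up. To turn, lug undersides must be 8 to 15 mm above the rim (11 to 12 is best).
- green_tab (a point): Green tab on the collar's outside, 60 mm from its axis, 30 mm above the rim: the handle's direction, seen from above, when the nozzle goes up.
- red_tab (a point): Red tab, placed likewise, 51 degrees clockwise (from above) of the green one: the handle's direction when locked. Clockwise of each entry gap come a sill (top 8 mm above the rim), a notch 23 mm wide for the 16 mm lug (floor 5 mm above the rim, where the lug rests when locked) and an end stop about 5 degrees past the locked direction.
- locked_grip (a point): Fixed point of the machine's frame where point grip lies when the nozzle is locked: 120 mm from the collar's axis below the red tab's direction, 19 mm below the rim.
- puff0: Loose brown puff, 76 mm across, 50 mm tall, 70 g, origin at its underside, lying in the wooden tray (150 x 260 mm, 25 mm high) beyond the work; to be left there.
- puff1: Loose dark chocolate puff, same size, in the tray; to be left there.
- machine: Fixed steel filling machine. Origin on the table straight below the collar's centre, z up. Its head, 104 mm across, reaches 90 mm above the collar's rim; a pipe 52 mm thick leads from it along this frame's +y to a tall cabinet that begins 310 mm from the axis. Under the head lies a drip tray 12 mm high.
Things that resemble listed ones, but are neither listed nor needed, are in the scene too. There is more than one size of the nozzle; the job needs the smaller.

How it is judged:
On the way:
1. the nozzle's lugs have been lifted through the entry gaps, above the sills inside the collar (z of lugs in the frame of collar above 0.0082 m and horizontal distance between lugs and collar below 0.008 m), for 0.1 s.
At the end, for the whole second after the job is handed in: The nozzle hangs at rest by itself in the collar: axis within 6 mm of the collar's, lug undersides 3 to 6.6 mm above the collar's rim (down in the notches, not on the sills), upright within 0.06 rad, grip point within 20 mm horizontally of its locked place below the red tab (horizontal distance between lugs and collar below 0.006 m and z of lugs in the frame of collar between 0.003 and 0.0066 m and horizontal distance between grip and locked_grip below 0.02 m and angle between nozzle's own z axis and vertical below 0.06 rad and linear speed of nozzle below 0.02 m/s); the robot touches nothing.
It fails at once if a puff in the tray is shoved more than 40 mm (distance of any of puff0, puff1 from where it was at the start of the episode above 0.04 m).
It also fails if it takes over 54 s, if anything falls off the work surface, if the arm or the gripper's body presses on something with over 40 N, if the wrist force passes 120 N, or if a joint passes its speed limit or range.

## Working session

There is one attempt and no reset: what is moved stays moved. The work goes in short steps, Python scripts to look and compute and a shell command to move; the robot and the scene stay as the last step left them, time stands still between calls to the robot, and variables do not carry over. Pictures are saved under pics/ and viewed, and the job is handed in when it is done.

```bash
ls; mkdir -p pics; python3 - <<'E'
from plant import r, viewer
import cv2
for n in ("scene","top"):
    im=viewer.snapshot(n); cv2.imwrite(f"pics/{n}0.png",im[:,:,::-1])
    p=viewer.camera_params(n); print(n,p)
s=r.get_state(); print(s, r.tcp_to_tips)
E
```

```text
pics
scene {'intrinsics': array([[375.53986245,   0.        , 318.84863855],
       [  0.        , 375.53986245, 206.82819091],
       [  0.        ,   0.        ,   1.        ]]), 'k1': -0.010408111753886536, 'world_to_cam': array([[ 0.5797711 ,  0.81470363,  0.0111118 , -0.23393398],
       [-0.58023597,  0.4032648 ,  0.70760421,  0.23612497],
       [ 0.57200672, -0.41669594,  0.70652162, -1.23383538],
       [ 0.        ,  0.        ,  0.        ,  1.        ]])}
top {'intrinsics': array([[429.45401629,   0.        , 320.25675477],
       [  0.        , 429.45401629, 196.49870016],
       [  0.        ,   0.        ,   1.        ]]), 'k1': -0.024853282187322922, 'world_to_cam': array([[ 0.02461592, -0.99949809, -0.01994063, -0.0956531 ],
       [ 0.99825118,  0.02350305,  0.05424191, -0.51181986],
       [-0.05374602, -0.02124097,  0.9983287 , -1.07565098],
       [ 0.        ,  0.        ,  0.        ,  1.        ]])}
{'clock': 0.1, 'q': array([ 1.18080021,  0.68992445, -0.19449458,  1.56622264,  0.15730865,
        0.9025022 , -0.21508683]), 'qd': array([ 0.00244568, -0.00272673, -0.00014383, -0.00243437, -0.0002836 ,
       -0.00130911,  0.00341317]), 'joint_torque': array([-3.36823177e-03, -5.28497100e+01, -1.27134237e+00, -1.53835970e+01,
       -5.24623040e-02,  1.98836467e-03,  5.18848981e-05]), 'tool_pos': array([ 0.25674022, -0.56924067,  0.25197901]), 'eef_rot': array([ 9.77625466e-01,  2.10351502e-01, -2.43844931e-04, -7.96880454e-04]), 'contact_force': array([-0.10956095, -0.09362698, -0.00546366]), 'moment': array([ 0.05281745, -0.01904082, -0.00086928]), 'opening': 0.9995609012731004} 0.014
```

View pics/scene0.png

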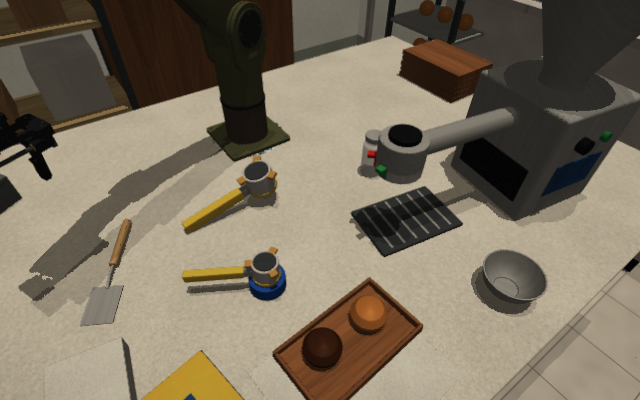

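View pics/top0.png

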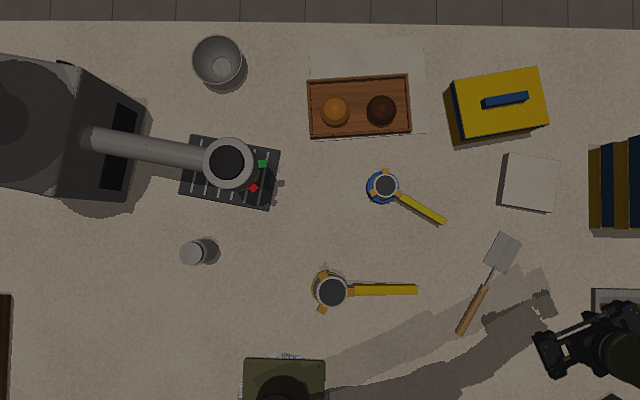

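The scene view shows two nozzles: one on the blue stand at (265,275) and one lying on the table at (250,185). In the top view they are at (385,186) and (331,290). The one on the stand looks smaller. I'll run the networks and view enlarged crops.

```bash
cat > h.py <<'E'
import numpy as np, cv2
from plant import r, viewer
def P(n):
    p=viewer.camera_params(n); return p['intrinsics'],p['k1'],p['world_to_cam']
def proj(n,X):
    K,k1,T=P(n); X=np.atleast_2d(X); c=X@T[:3,:3].T+T[:3,3]
    s=np.c_[c[:,0]/-c[:,2],-c[:,1]/-c[:,2]]; s=s*(1+k1*(s**2).sum(1))[:,None]
    return s*[K[0,0],K[1,1]]+K[:2,2]
def ray(n,uv):
    K,k1,T=P(n); d=(np.array(uv,float)-K[:2,2])/[K[0,0],K[1,1]]; s=d.copy()
    for _ in range(20): s=d/(1+k1*(s@s))
    R=T[:3,:3]; v=R.T@np.array([s[0],-s[1],-1.]); return -R.T@T[:3,3], v/np.linalg.norm(v)
def atz(n,uv,z):
    o,v=ray(n,uv); return o+v*(z-o[2])/v[2]
def tri(uv1,uv2):
    A=np.zeros((3,3));b=np.zeros(3);L=[ray('scene',uv1),ray('top',uv2)]
    for o,v in L:
        M=np.eye(3)-np.outer(v,v);A+=M;b+=M@o
    X=np.linalg.solve(A,b); return X,[np.linalg.norm((np.eye(3)-np.outer(v,v))@(X-o)) for o,v in L]
E
python3 - <<'E'
from h import *
ims={n:viewer.snapshot(n) for n in("scene","top")}
out={}
for n in ims:
    for t in("nozzle","stand","green_tab","red_tab","machine"):
        for i,d in enumerate(viewer.outline_of(n,t)):
            m=d["pixels"]; ys,xs=np.nonzero(m)
            print(n,t,i,round(d["p"],2),d["bbox"],round(xs.mean(),1),round(ys.mean(),1),m.sum())
            out[f"{n}_{t}_{i}"]=m
np.savez("masks.npz",**out)
a=cv2.resize(ims["top"][150:240,340:460],None,fx=6,fy=6,interpolation=cv2.INTER_CUBIC)
cv2.imwrite("pics/c1.png",a[:,:,::-1])
b=cv2.resize(ims["scene"][235:310,175:295],None,fx=6,fy=6,interpolation=cv2.INTER_CUBIC)
cv2.imwrite("pics/c2.png",b[:,:,::-1])
a=cv2.resize(ims["top"][125:215,175:295],None,fx=6,fy=6,interpolation=cv2.INTER_CUBIC)
cv2.imwrite("pics/c3.png",a[:,:,::-1])
b=cv2.resize(ims["scene"][115:200,350:460],None,fx=6,fy=6,interpolation=cv2.INTER_CUBIC)
cv2.imwrite("pics/c4.png",b[:,:,::-1])
E
```

```text
scene nozzle 0 0.98 [184.0, 244.0, 94.4, 45.7] 243.9 269.8 1669
scene stand 0 0.66 [246.9, 266.1, 40.6, 32.6] 268.3 287.7 569
scene green_tab 0 0.63 [354.7, 0.0, 285.3, 254.8] 517.3 127.6 33796
scene red_tab 0 0.61 [348.1, 2.0, 290.6, 253.8] 516.4 127.9 34533
scene machine 0 0.6 [351.9, 0.4, 288.1, 257.6] 517.3 127.3 33691
top nozzle 0 0.93 [312.7, 269.5, 104.6, 48.7] 350.4 290.3 1879
top nozzle 1 0.65 [370.5, 167.7, 76.3, 61.3] 400.5 194.7 1125
top green_tab 0 0.71 [2.3, 52.9, 278.6, 156.8] 109.4 141.7 24727
top red_tab 0 0.72 [368.7, 166.6, 79.1, 56.8] 399.4 194.9 1056
top red_tab 1 0.67 [0.0, 53.9, 279.5, 159.4] 109.0 141.7 24481
top machine 0 0.62 [0.7, 51.7, 279.7, 158.2] 109.1 141.8 24490
```

View pics/c1.png

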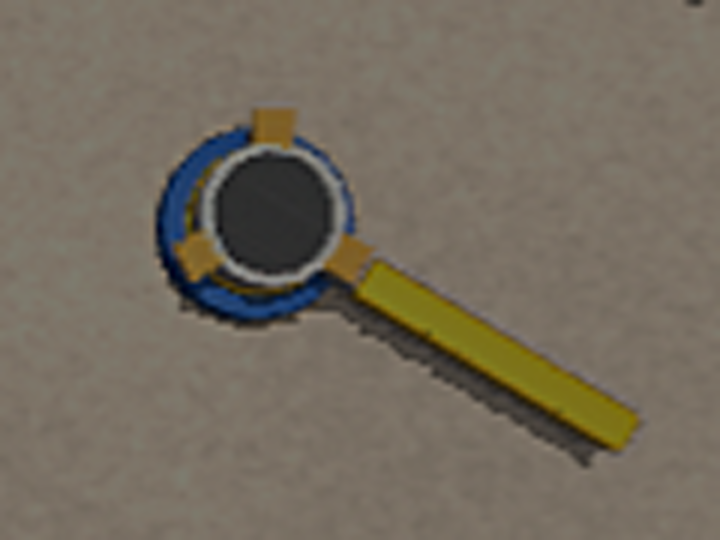

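View pics/c2.png

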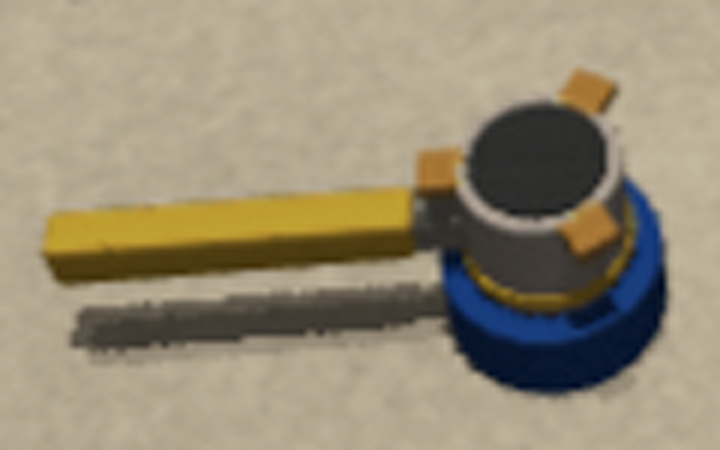

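View pics/c3.png

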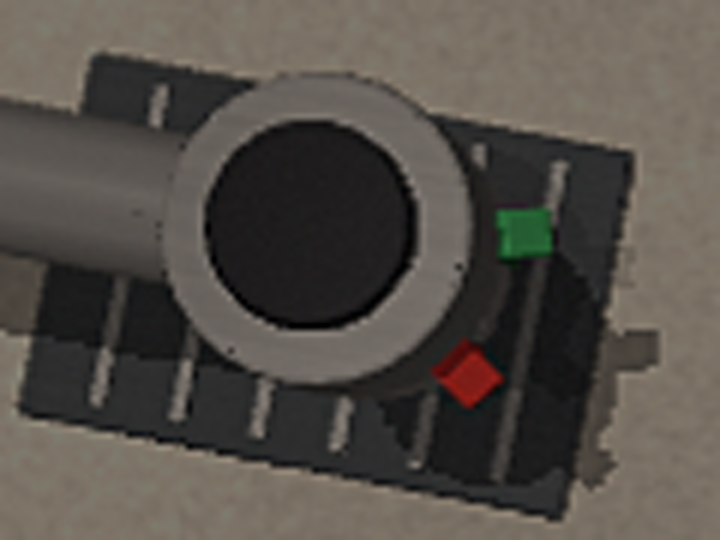

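View pics/c4.png

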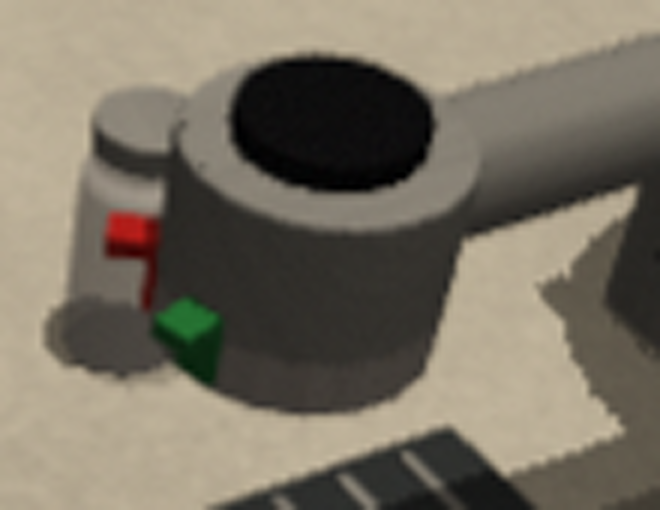

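The crops show the stand nozzle's rim centre at top view (385.5,185.7), with the handle running lower right. The machine's head centre is near (228,163), the green tab near (262,164) and the red tab near (253,187). The candidates in the top view are A (385,186), standing in the blue ring, and B (331,290), on the table with a wider cup. A fits "on its blue stand" and "smaller". Next I'll fit poses and check the sizes.

```bash
cat > fit1.py <<'E'
from h import *
from scipy.optimize import least_squares
def c2(pts,o): return np.array(pts,float)/6+np.array(o)-0.0
T=c2([(378,262),(357,297),(638,420),(616,450)],(340,150)); S=c2([(410,190),(412,228),(48,212),(45,252)],(175,235))
Trim=c2([(273,214)],(340,150)); Srim=c2([(541,162)],(175,235))
def noz(p,z0=.010):
    x,y,a=p; u=np.array([np.cos(a),np.sin(a),0]); l=np.array([-u[1],u[0],0]); c=np.array([x,y,z0])
    return c,u,l
def cornersf(p,z0=.01):
    c,u,l=noz(p,z0); e=np.array([0,0,.056]); return [c+e+u*d+l*s for d in(.045,.170) for s in(.009,-.009)]
def res(p,cams=('top','scene'),full=False):
    out=[]
    for n,h,rm in(('top',T,Trim),('scene',S,Srim)):
        if n not in cams: continue
        C=proj(n,cornersf(p)); R=proj(n,noz(p)[0]+[0,0,.075])
        # choose side assign
        d=C-h; 
        out+= [d.ravel(),(R-rm).ravel()*2]
    return np.concatenate(out)
if __name__=="__main__":
    c=atz('top',Trim[0],.085); f=atz('top',T[2:].mean(0),.066); print(c,f,np.linalg.norm((f-c)[:2]))
    a=np.arctan2(*(f-c)[1::-1])
    for cams in(('top',),('scene',),('top','scene')):
        s=least_squares(res,[c[0],c[1],a],args=(cams,)); print(cams,s.x,np.degrees(s.x[2]),np.abs(s.fun).max().round(2))
    p=s.x; c,u,l=noz(p); print('grip',c+u*.12+[0,0,.045])
E
python3 fit1.py
python3 - <<'E'
from h import *
for n,o,sz in(("scene",(360,115),(90,80)),("top",(190,125),(90,80))):
    im=viewer.snapshot(n); a=cv2.resize(im[o[1]:o[1]+sz[1],o[0]:o[0]+sz[0]],None,fx=8,fy=8,interpolation=cv2.INTER_CUBIC)
    a=np.clip(a.astype(float)*1.7,0,255).astype(np.uint8)
    cv2.imwrite(f"pics/d_{n}.png",a[:,:,::-1])
im=viewer.snapshot("top"); a=im[150:330,290:460]; cv2.imwrite("pics/cand.png",cv2.resize(a,None,fx=3.3,fy=3.3)[:,:,::-1])
E
```

```text
[ 0.53936571 -0.23843899  0.085     ] [ 0.45578742 -0.3834506   0.066     ] 0.1673729302594293
('top',) [ 0.53935727 -0.23829664 -2.0937108 ] -119.96079214334527 1.29
('scene',) [ 0.54212824 -0.23442056 -2.09136632] -119.82646358802556 7.31
('top', 'scene') [ 0.54081891 -0.23601398 -2.09385114] -119.96883316496508 7.42
grip [ 0.48087545 -0.33996965  0.055     ]
```

```bash
sed -i 's/(410,190),(412,228),(48,212),(45,252)/(412,228),(410,190),(45,252),(48,212)/' fit1.py; python3 fit1.py
```

```text
[ 0.53936571 -0.23843899  0.085     ] [ 0.45578742 -0.3834506   0.066     ] 0.1673729302594293
('top',) [ 0.53935727 -0.23829664 -2.0937108 ] -119.96079214334527 1.29
('scene',) [ 0.54225165 -0.23448532 -2.09145548] -119.83157182698946 0.93
('top', 'scene') [ 0.54087405 -0.23604689 -2.09385955] -119.96931520844034 2.12
grip [ 0.48092972 -0.34000206  0.055     ]
```

View pics/cand.png

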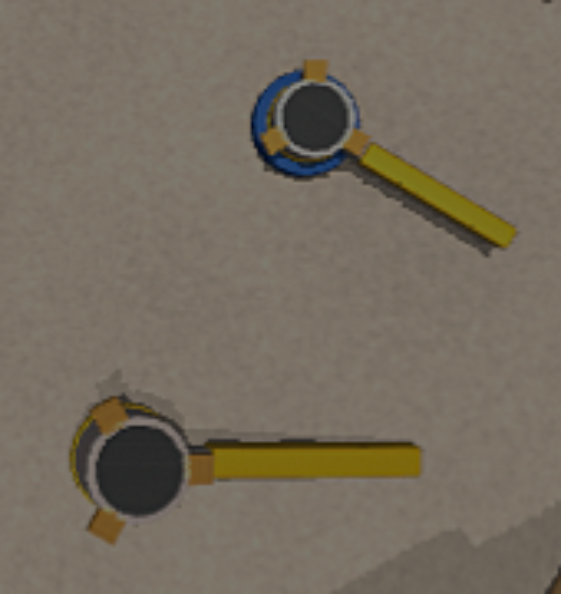

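View pics/d_scene.png

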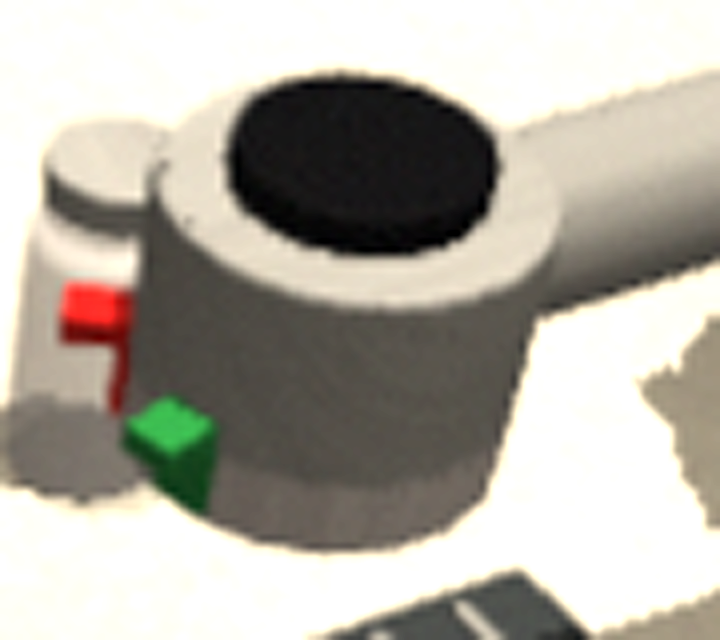

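View pics/d_top.png

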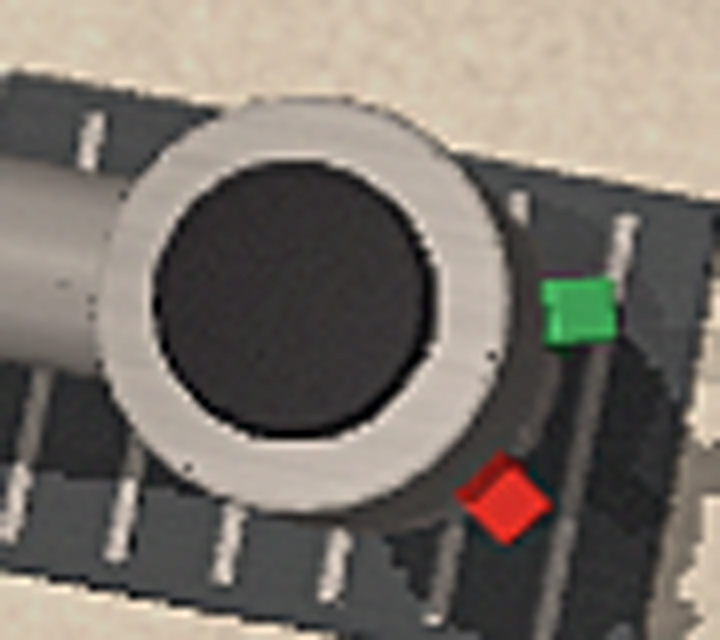

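```bash
cat > fit2.py <<'E'
from h import *
from scipy.optimize import least_squares
def c8(pts,o): return np.array(pts,float)/8+np.array(o)
Sc=c8([(185,235),(260,287),(390,308),(480,295),(540,258),(562,215),(157,185)],(360,115))
Tc=c8([(512,305),(305,98),(315,512),(450,155),(455,460),(165,455),(97,305)],(190,125))
th=np.linspace(0,2*np.pi,721)
def circ(n,x,y,z,r): return proj(n,np.c_[x+r*np.cos(th),y+r*np.sin(th),z+0*th])
def res(p,cams):
    o=[]
    for n,q in(('scene',Sc),('top',Tc)):
        if n in cams:
            C=circ(n,p[0],p[1],.28,.052)
            cen=C.mean(0)
            for a in q:
                d=np.linalg.norm(C-a,axis=1); i=d.argmin(); s=np.sign(np.linalg.norm(a-cen)-np.linalg.norm(C[i]-cen)); o.append(s*d[i])
    return np.array(o)
for cams in(('top',),('scene',),('top','scene')):
    s=least_squares(res,[.6,.15],args=(cams,)); print(cams,s.x,s.fun.round(2))
    c=s.x
    for nm,t,sc in(('green',(580,311),(170,427)),('red',(504,500),(95,303))):
        t=c8([t],(190,125))[0]; sc=c8([sc],(360,115))[0]
        if len(cams)==1:
            X=atz(cams[0],t if cams[0]=='top' else sc,.226)
            d=X[:2]-c; print(nm,X,np.linalg.norm(d),np.degrees(np.arctan2(d[1],d[0])))
        else:
            X,e=tri(sc,t); d=X[:2]-c; print(nm,X,e,np.linalg.norm(d),np.degrees(np.arctan2(d[1],d[0])))
E
python3 fit2.py
```

```text
('top',) [0.56015085 0.09048578] [-0.93 -0.91 -0.83 -0.95  0.39 -1.27 -0.68]
green [0.5667701  0.03238715 0.226     ] 0.058474482724508274 -83.50024800007898
red [0.51771159 0.05034315 0.226     ] 0.058416788880630725 -136.59300929311323
('scene',) [0.57025338 0.08601183] [-0.25  0.7   0.3   0.17 -0.4  -0.64 -1.1 ]
green [0.57108469 0.03297541 0.226     ] 0.053042938862009115 -89.10199649087164
red [0.52087901 0.05170442 0.226     ] 0.060123426344598746 -145.20677793980857
('top', 'scene') [0.56375955 0.08990394] [ 1.05  2.64  2.71  2.74  2.07  1.02 -0.79 -1.2  -2.73  1.02 -2.51  1.52
  0.36 -0.27]
green [0.56810223 0.03404998 0.2232867 ] [np.float64(0.0015463501616987925), np.float64(0.0015463501616988645)] 0.056022530204430106 -85.55417012268185
red [0.51874226 0.05182532 0.22442777] [np.float64(0.0014859706391129933), np.float64(0.001485970639113084)] 0.0589621760556648 -139.77323552199869
```

```bash
cat > fit3.py <<'E'
from fit2 import *
def res3(p):
    o=[]
    for n,q in(('scene',Sc),('top',Tc)):
            C=circ(n,p[0],p[1],p[2],p[3]); cen=C.mean(0)
            for a in q:
                d=np.linalg.norm(C-a,axis=1); i=d.argmin(); s=np.sign(np.linalg.norm(a-cen)-np.linalg.norm(C[i]-cen)); o.append(s*d[i])
    return np.array(o)
print('---')
s=least_squares(res3,[.56,.09,.27,.05]); print(s.x,s.fun.round(2))
c=s.x[:2]
for nm,t,sc in(('green',(580,311),(170,427)),('red',(504,500),(95,303))):
    X,e=tri(c8([sc],(360,115))[0],c8([t],(190,125))[0]); d=X[:2]-c; print(nm,X,np.linalg.norm(d),np.degrees(np.arctan2(d[1],d[0])))
# overlay
for n,o in(("scene",(360,115)),("top",(190,125))):
    im=cv2.imread(f"pics/d_{n}.png")
    for z,rr in((s.x[2],s.x[3]),(.19,.052),(.19,.032)):
        C=(circ(n,c[0],c[1],z,rr)-o)*8; cv2.polylines(im,[C.astype(np.int32)],True,(255,0,255),1)
    cv2.imwrite(f"pics/e_{n}.png",im)
E
python3 fit3.py | sed -n '/---/,$p'
```

```text
---
[0.56230855 0.09387036 0.27035832 0.05130375] [-0.8   0.12 -0.11  0.19  0.4   0.98 -1.32  0.28 -0.73  0.37 -0.25  1.77
 -0.59 -0.55]
green [0.56810223 0.03404998 0.2232867 ] 0.06010028838804849 -84.46808702560851
red [0.51874226 0.05182532 0.22442777] 0.0605459078243398 -136.01799404448954
```

View pics/e_scene.png

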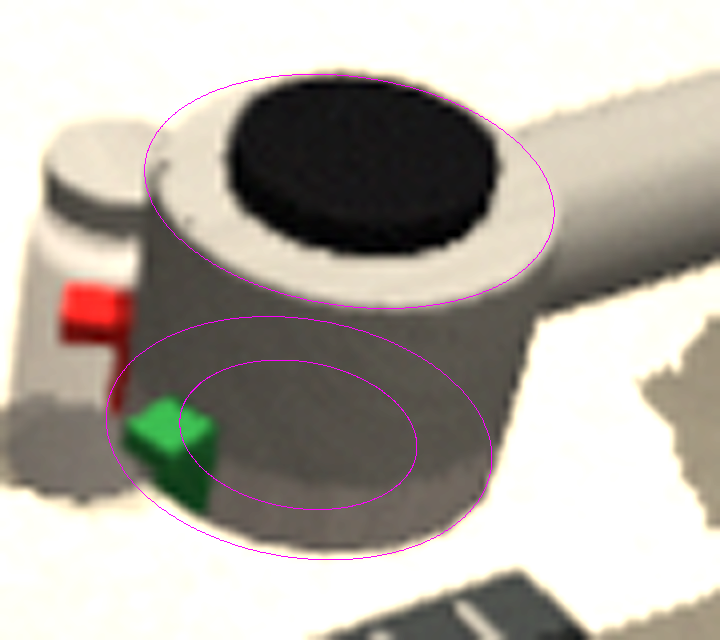

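View pics/e_top.png

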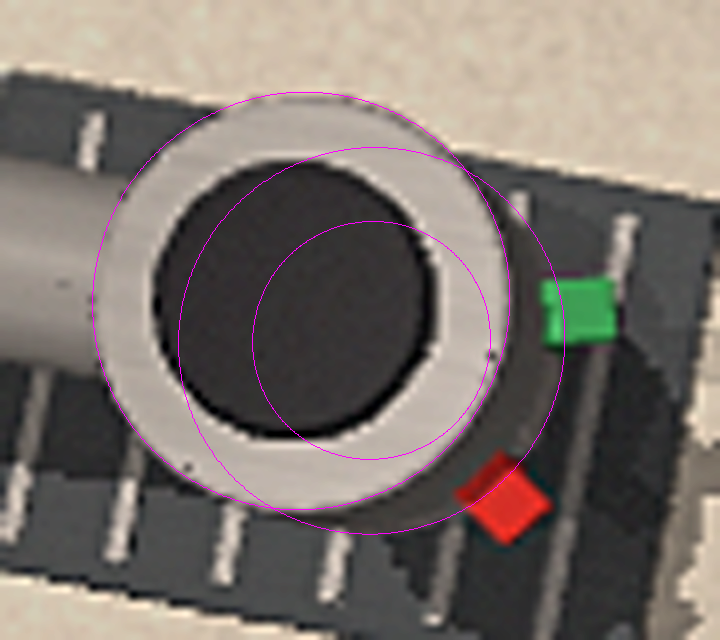

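```bash
cat > go.py <<'E'
from h import *
from scipy.spatial.transform import Rotation as R
def rel(x,y,z,ang):
    """shift (cm) & yaw (deg) to TCP pos x,y,z with tool x axis at world angle ang(deg)"""
    s=r.get_state(); M=R.from_quat(s['eef_rot']).as_matrix(); d=M.T@(np.array([x,y,z])-s['tool_pos'])*100
    cur=np.degrees(np.arctan2(M[1,0],M[0,0])); w=-((ang-cur+180)%360-180)
    print('t',s['clock'],'pos',s['tool_pos'].round(4),'xang',round(cur,2),'tilt',np.degrees(np.arccos(-M[2,2])).round(2),'q7',s['q'][6].round(2),'-> shift cm',d.round(2),'yaw',round(w,1),'F',s['contact_force'].round(1),'open',round(s['opening'],3))
E
python3 -c "
from go import *
rel(.481,-.340,.15,60)
rel(.481,-.340,.05,60)"
```

```text
t 0.85 pos [ 0.257  -0.5697  0.2528] xang 24.28 tilt 0.0 q7 -0.22 -> shift cm [ 29.86 -11.73  10.27] yaw -35.7 F [ 0.1  0.2 -0.2] open 1.002
t 0.85 pos [ 0.257  -0.5697  0.2528] xang 24.28 tilt 0.0 q7 -0.22 -> shift cm [ 29.86 -11.73  20.27] yaw -35.7 F [ 0.1  0.2 -0.2] open 1.002
```

```bash
python3 -m inch '[[0,[4,-1.5,1],-5],[0,[8,-3,2],-10],[0,[12,-5,3],-15],[0,[16,-6.5,5],-20],[0,[20,-8,7],-25],[0,[24,-9.5,9],-30],[0,[27.5,-10.8,10],-34],[0,[29.86,-11.73,10.27],-35.7],[0,[29.86,-11.73,10.27],-35.7],[0,[29.86,-11.73,10.27],-35.7]]' 60; python3 - <<'E'
from go import *
rel(.481,-.340,.05,60)
im=viewer.snapshot("top"); a=cv2.resize(im[130:270,340:500],None,fx=5,fy=4.2); cv2.imwrite("pics/f1.png",a[:,:,::-1])
E
```

```text
clock: 1.85
tool_pos: [0.4809, -0.3402, 0.15]
eef_rot: [0.866, 0.5, -0.0, 0.0]
contact_force: [-0.5, -1.1, 0.1]
opening: 0.999
t 1.85 pos [ 0.4809 -0.3402  0.15  ] xang 60.0 tilt 0.04 q7 -0.3 -> shift cm [ 0.03 -0.   10.  ] yaw 0.0 F [-0.5 -1.1  0.1] open 0.999
```

View pics/f1.png

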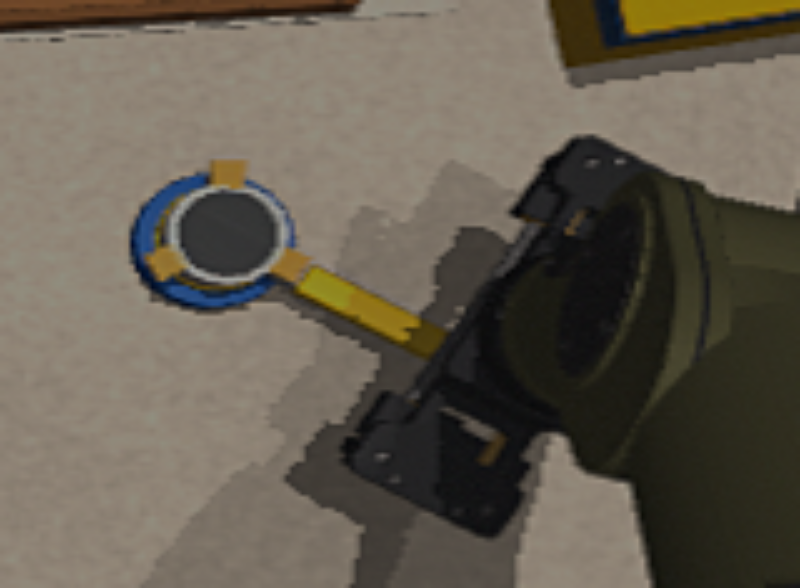

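The gripper straddles the handle, which enters between the jaws near (445,345) in this crop. I'll descend and close.

```bash
python3 -m inch '[[0,[0,0,3],0],[0,[0,0,6],0],[0,[0,0,8.5],0],[0,[0,0,10],0],[0,[0,0,10],0],[0.5,[0,0,10],0],[1,[0,0,10],0],[1,[0,0,10],0],[1,[0,0,10],0],[1,[0,0,10],0],[1,[0,0,10],0],[1,[0,0,10],0]]' 60; python3 - <<'E'
from go import *
rel(.481,-.340,.05,60)
E
```

```text
clock: 3.1
tool_pos: [0.481, -0.34, 0.0501]
eef_rot: [0.866, 0.5, 0.0, 0.0]
contact_force: [-0.4, -0.2, -0.1]
opening: 0.388
t 3.1 pos [ 0.481  -0.34    0.0501] xang 59.99 tilt 0.01 q7 -0.35 -> shift cm [-0.   -0.    0.01] yaw -0.0 F [-0.4 -0.2 -0.1] open 0.388
```

```bash
python3 -m inch '[[1,[0,0,0],0],[1,[0,0,0],0],[1,[0,0,0],0],[1,[0,0,0],0],[1,[0,0,0],0],[1,[0,0,0],0],[1,[0,0,0],0],[1,[0,0,0],0]]' 60
```

```text
clock: 3.9
tool_pos: [0.4809, -0.3399, 0.05]
eef_rot: [0.866, 0.5, -0.0, -0.0]
contact_force: [-0.2, -0.3, 0.3]
opening: 0.195
```

```bash
python3 -m inch '[[1,[0,0,0],0],[1,[0,0,-0.5],0],[1,[0,0,-1.5],0],[1,[0,0,-2.5],0],[1,[0,0,-3.5],0],[1,[0,0,-4.5],0],[1,[0,0,-5.5],0],[1,[0,0,-6.5],0],[1,[0,0,-7.5],0],[1,[0,0,-7.5],0],[1,[0,0,-7.5],0]]'; python3 - <<'E'
from go import *
rel(.481,-.340,.05,60)
print(r.get_state()['moment'])
for n,o in(("top",(340,140)),("scene",(150,180))):
    im=viewer.snapshot(n); a=cv2.resize(im[o[1]:o[1]+110,o[0]:o[0]+130],None,fx=6,fy=5.4,interpolation=cv2.INTER_CUBIC); cv2.imwrite(f"pics/g_{n}.png",np.clip(a[:,:,::-1]*1.3,0,255))
E
```

```text
clock: 5.0
tool_pos: [0.481, -0.3401, 0.1252]
eef_rot: [0.866, 0.5, 0.0, 0.0]
contact_force: [-0.1, -0.2, -1.9]
opening: 0.192
t 5.0 pos [ 0.481  -0.3401  0.1252] xang 59.98 tilt 0.02 q7 -0.31 -> shift cm [ 0.01 -0.    7.52] yaw -0.0 F [-0.1 -0.2 -1.9] open 0.192
[-0.18742866  0.07014187  0.02144469][ WARN:0@1.405] global loadsave.cpp:1063 imwrite_ Unsupported depth image for selected encoder is fallbacked to CV_8U.
```

View pics/g_scene.png

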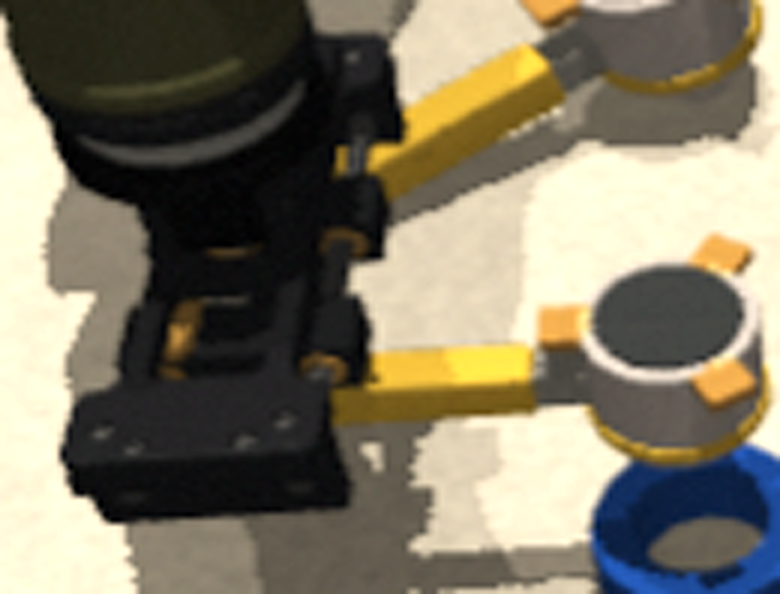

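View pics/g_top.png

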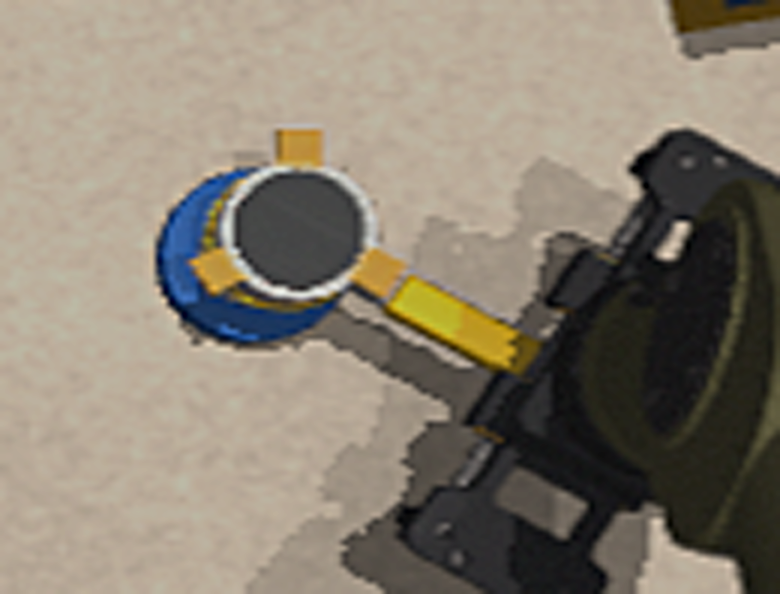

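The nozzle is lifted level, off the ring. Its cup centre is at about (298,232) in the top crop. Before travelling I'll check the small bottle near the head, then go below the collar with the handle under green.

```bash
python3 - <<'E'
from go import *
# bottle top centre: scene d crop (110,150)/8+(360,115); top0 ~ (191,253)
print('bottle top',tri((110/8+360,150/8+115),(191,253)))
c=np.array([.5623,.0939])
a=np.radians(-84.7); g=c+.12*np.array([np.cos(a),np.sin(a)]); rel(*g,.125,95.3)
E
```

```text
bottle top (array([0.37275784, 0.20189905, 0.13478609]), [np.float64(0.0004875111427687424), np.float64(0.000487511142768758)])
t 5.1 pos [ 0.4806 -0.3398  0.1246] xang 59.99 tilt 0.05 q7 -0.31 -> shift cm [31.85 -7.69 -0.04] yaw -35.3 F [-1.2  0.1 -1.4] open 0.192
```

```bash
python3 -m inch '[[1,[0.8,-0.2,0],-1],[1,[2.4,-0.6,0],-3],[1,[4.8,-1.2,0],-5.5],[1,[7.5,-1.8,0],-8.5],[1,[10.2,-2.5,0],-11.5],[1,[12.9,-3.1,0],-14.5],[1,[15.6,-3.8,0],-17.5],[1,[18.3,-4.4,0],-20.5],[1,[21,-5.1,0],-23.5],[1,[23.7,-5.7,0],-26.5],[1,[26.2,-6.3,0],-29],[1,[28.5,-6.9,0],-31.5],[1,[30.2,-7.3,0],-33.5],[1,[31.3,-7.55,0],-34.7],[1,[31.85,-7.69,0],-35.3],[1,[31.85,-7.69,0],-35.3],[1,[31.85,-7.69,0],-35.3],[1,[31.85,-7.69,0],-35.3]]'; python3 - <<'E'
from go import *
rel(.5734,-.0256,.125,95.3)
for n,o in(("top",(190,115)),("scene",(310,115))):
    im=viewer.snapshot(n); cv2.imwrite(f"pics/h_{n}_raw.png",im[:,:,::-1]); a=cv2.resize(im[o[1]:o[1]+100,o[0]:o[0]+130],None,fx=6,fy=6,interpolation=cv2.INTER_CUBIC); cv2.imwrite(f"pics/h_{n}.png",np.clip(a[:,:,::-1]*1.3,0,255).astype(np.uint8))
E
```

```text
clock: 6.9
tool_pos: [0.5734, -0.0273, 0.1249]
eef_rot: [0.675, 0.738, -0.001, 0.0]
contact_force: [0.5, 0.2, -1.2]
opening: 0.197
t 6.9 pos [ 0.5734 -0.0273  0.1249] xang 95.16 tilt 0.07 q7 -0.38 -> shift cm [ 0.17  0.02 -0.01] yaw -0.1 F [ 0.5  0.2 -1.2] open 0.197
```

View pics/h_scene.png

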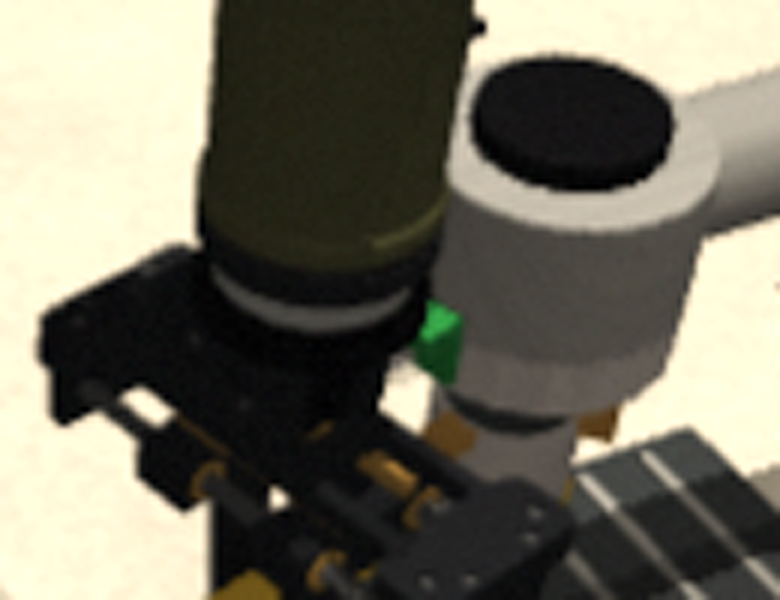

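View pics/h_top.png

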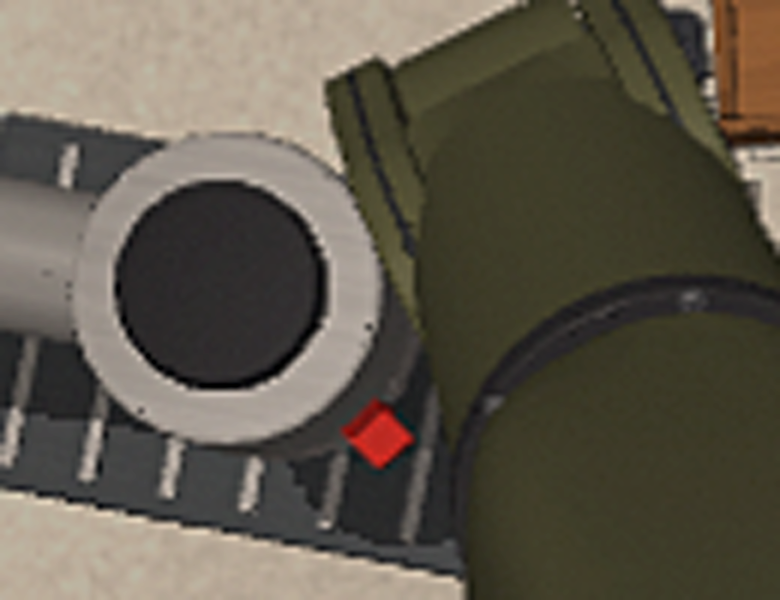

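The scene crop shows the cup directly below the collar. The front lug is at (450,435) and the right lug at (600,420). The top view is blocked by the arm. I'll overlay the nozzle model predicted from the TCP.

```bash
cat > ov.py <<'E'
from go import *
import sys
th=np.linspace(0,2*np.pi,181)
def ov(name,tag,o,sz,f,dg=.12,cxy=(.5623,.0939),img=None):
    s=r.get_state(); M=R.from_quat(s['eef_rot']).as_matrix(); u=M[:,0]; z=-M[:,2]; l=np.cross(z,u)
    O=s['tool_pos']+dg*u-.040*z
    im=viewer.snapshot(name); a=cv2.resize(im[o[1]:o[1]+sz[1],o[0]:o[0]+sz[0]],None,fx=f,fy=f,interpolation=cv2.INTER_CUBIC)
    a=np.clip(a[:,:,::-1]*1.4,0,255).astype(np.uint8).copy()
    def dr(X,col,cl=True):
        p=((proj(name,X)-o)*f).astype(np.int32); cv2.polylines(a,[p],cl,col,1)
    for rr,zz in((.029,.075),(.029,.025)):
        dr(O+rr*(np.cos(th)[:,None]*u+np.sin(th)[:,None]*l)+zz*z,(0,255,0))
    for k in range(3):
        t=np.pi+k*2*np.pi/3; e=np.cos(t)*u+np.sin(t)*l; n=np.cross(z,e)
        for zz in(.069,.075): dr(np.array([O+e*d+n*w+z*zz for d,w in((.029,-.008),(.041,-.008),(.041,.008),(.029,.008))]),(255,255,0))
    for rr,zz in((.052,.19),(.0513,.2704)): dr(np.c_[cxy[0]+rr*np.cos(th),cxy[1]+rr*np.sin(th),zz+0*th],(255,0,255))
    cv2.imwrite(f"pics/{tag}.png",a); print('axis',O.round(4))
E
python3 - <<'E'
from ov import *
rel(.5734,-.0256,.125,95.3)
ov("scene","i1",(350,110),(100,90),8)
E
```

```text
t 7.0 pos [ 0.5735 -0.0269  0.125 ] xang 95.19 tilt 0.04 q7 -0.38 -> shift cm [ 0.13 -0.   -0.  ] yaw -0.1 F [ 0.2 -1.1 -1.7] open 0.197
axis [0.5627 0.0926 0.0849]
```

View pics/i1.png

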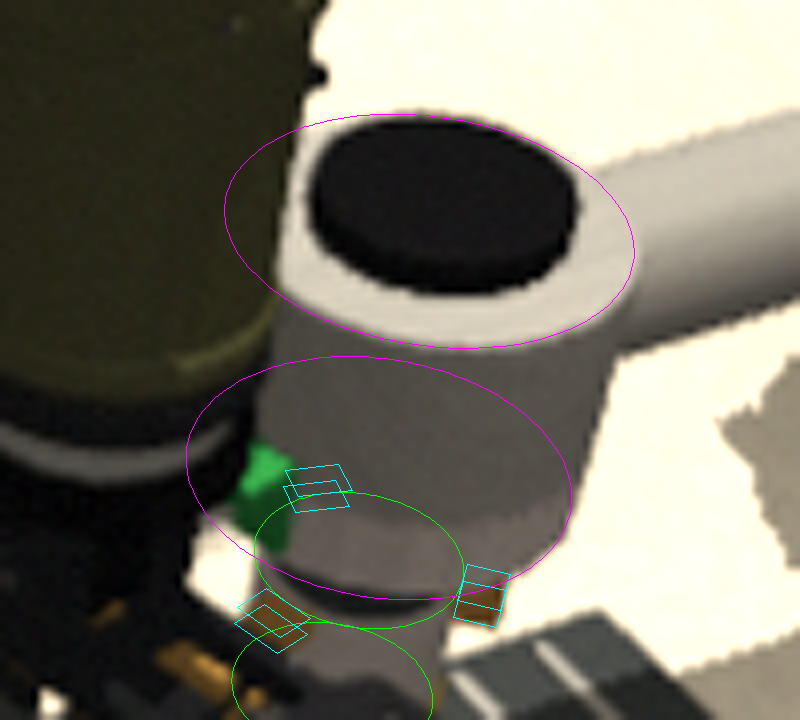

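Predicted and observed lugs agree to about half a pixel. The collar's lower rim looks slightly off my circle, so I'll refine it from the first pictures.

```bash
python3 - <<'E'
import cv2,numpy as np
im=cv2.imread("pics/scene0.png")[150:190,370:430]; cv2.imwrite("pics/j_s.png",np.clip(cv2.resize(im,None,fx=13,fy=13,interpolation=cv2.INTER_CUBIC)*1.5,0,255).astype(np.uint8))
im=cv2.imread("pics/top0.png")[150:200,220:270]; cv2.imwrite("pics/j_t.png",np.clip(cv2.resize(im,None,fx=12,fy=12,interpolation=cv2.INTER_CUBIC)*2.2,0,255).astype(np.uint8))
E
```

```text
(no output)
```

View pics/j_s.png

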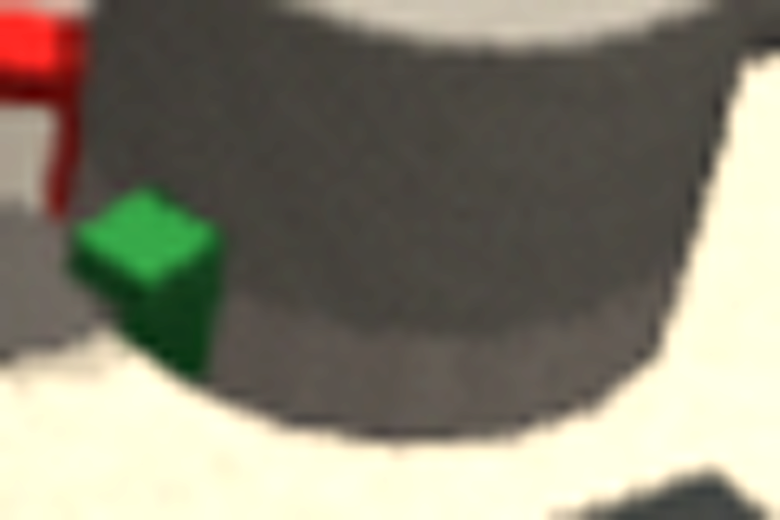

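View pics/j_t.png

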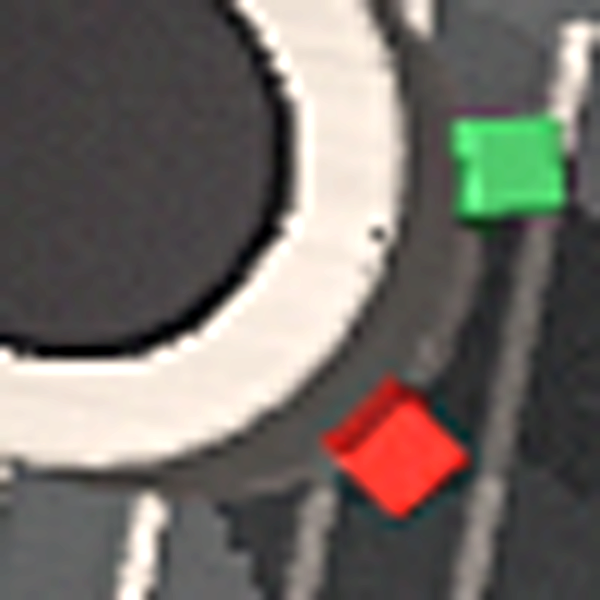

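```bash
cat > fit4.py <<'E'
from h import *
from scipy.optimize import least_squares
th=np.linspace(0,2*np.pi,1441)
Sr=np.array([(130,350),(205,390),(280,425),(400,442),(500,435),(590,405),(655,350)])/13+(370,150)
Tr=np.array([(478,270),(462,330),(430,375),(300,472),(240,490)])/12+(220,150)
Sc=np.array([(185,235),(260,287),(390,308),(480,295),(540,258),(562,215),(157,185)])/8+(360,115)
Tc=np.array([(512,305),(305,98),(315,512),(450,155),(455,460),(165,455),(97,305)])/8+(190,125)
def rc(n,q,x,y,z,r):
    C=proj(n,np.c_[x+r*np.cos(th),y+r*np.sin(th),z+0*th]); cen=C.mean(0);o=[]
    for a in q:
        d=np.linalg.norm(C-a,axis=1); i=d.argmin(); o.append(np.sign(np.linalg.norm(a-cen)-np.linalg.norm(C[i]-cen))*d[i])
    return np.array(o)
off=-0.0
s=least_squares(lambda p:rc('scene',Sr,p[0],p[1],.19,p[2]),[.562,.094,.051]);print('scene rim',s.x,s.fun.round(2))
s=least_squares(lambda p:rc('top',Tr,p[0],p[1],.19,.051),[.562,.094]);print('top rim R.051',s.x,s.fun.round(2))
for z in(.27,.28): 
    s=least_squares(lambda p:rc('scene',Sc,p[0],p[1],z,p[2]),[.562,.094,.051]);print('scene top',z,s.x,s.fun.round(2))
    s=least_squares(lambda p:rc('top',Tc,p[0],p[1],z,p[2]),[.562,.094,.051]);print('top top',z,s.x,s.fun.round(2))
f=lambda p:np.r_[rc('scene',Sr,p[0],p[1],.19,p[2]),rc('top',Tr,p[0],p[1],.19,p[2]),rc('scene',Sc,p[0],p[1],p[3],p[4]),rc('top',Tc,p[0],p[1],p[3],p[4])]
s=least_squares(f,[.562,.094,.051,.27,.051],loss='soft_l1');print('joint',s.x,f(s.x).round(2))
E
python3 fit4.py
```

```text
scene rim [0.56111677 0.09751699 0.05200582] [ 0.12 -0.34  0.15  0.03  0.03  0.06 -0.02]
top rim R.051 [0.56297488 0.09283572] [-0.16  0.28 -0.06 -0.13  0.08]
scene top 0.27 [0.56359279 0.09543345 0.05077379] [-0.05  0.45 -0.11 -0.14 -0.24  0.27 -0.15]
top top 0.27 [0.56098963 0.09234652 0.0510756 ] [-0.41  0.12 -0.27 -0.17  0.83 -0.45  0.37]
scene top 0.28 [0.57307953 0.0836735  0.04961258] [-0.05  0.45 -0.11 -0.14 -0.24  0.27 -0.15]
top top 0.28 [0.55971779 0.08995083 0.05045999] [-0.41  0.12 -0.27 -0.17  0.83 -0.45  0.37]
joint [0.56213047 0.0942654  0.05087212 0.26988991 0.05120032] [-0.63 -1.09 -0.53 -0.5  -0.26  0.14  0.67  0.48  0.79  0.33 -0.18 -0.13
 -0.78  0.08 -0.12  0.14  0.38  1.01 -1.23  0.49 -0.54  0.33  0.04  1.86
 -0.71 -0.63]
```

```bash
python3 - <<'E'
from ov import *
ov("scene","k1",(372,170),(50,36),16)
im=cv2.imread("pics/k1.png")
s=viewer.snapshot("scene")[170:206,372:422,::-1]; cv2.imwrite("pics/k2.png",np.clip(cv2.resize(s,None,fx=16,fy=16,interpolation=cv2.INTER_CUBIC)*1.8,0,255).astype(np.uint8))
E
```

```text
axis [0.5627 0.0928 0.085 ]
```

View pics/k1.png

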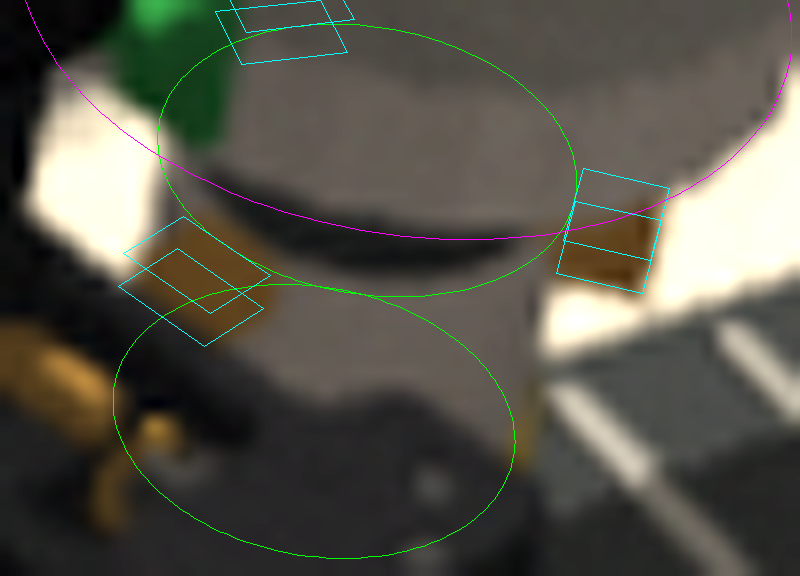

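View pics/k2.png

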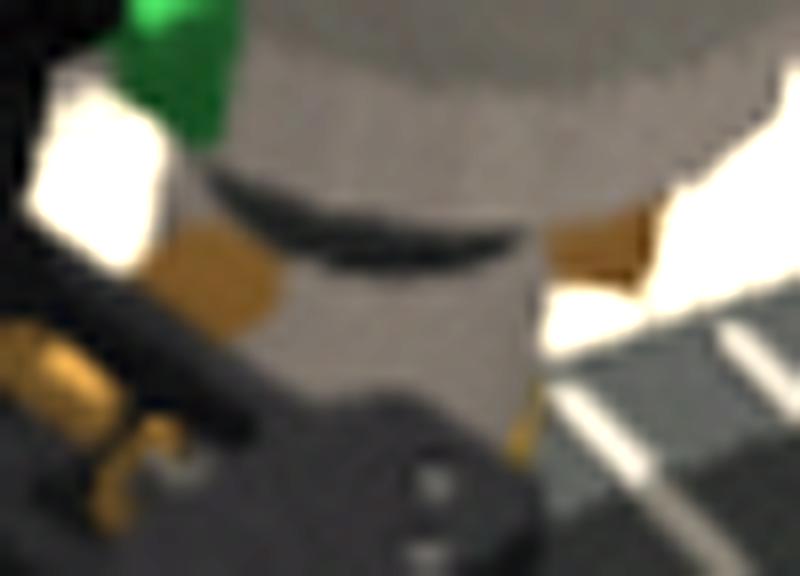

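```bash
python3 -m inch '[[1,[0.2,0.05,0],0],[1,[0.2,0.05,0],0],[1,[0.2,0.05,0],0],[1,[0.2,0.05,0],0],[1,[0.2,0.05,0],0]]'; python3 -c "
from go import *
rel(.5738,-.0237,.125,95.3); print(r.get_state()['moment'],r.get_state()['q'].round(3))"
```

```text
clock: 7.65
tool_pos: [0.5741, -0.0238, 0.125]
eef_rot: [0.674, 0.739, -0.0, 0.0]
contact_force: [0.4, 1.3, -1.9]
opening: 0.195
t 7.65 pos [ 0.5741 -0.0238  0.125 ] xang 95.28 tilt 0.01 q7 -0.38 -> shift cm [ 0.01 -0.02  0.  ] yaw -0.0 F [ 0.4  1.3 -1.9] open 0.195
[-0.24832405 -0.08335231 -0.01639826] [ 0.161  0.819 -0.344  1.821  0.465  0.582 -0.384]
```

```bash
python3 -m inch '[[1,[0,0,-0.5],0],[1,[0,0,-1.2],0],[1,[0,0,-2],0],[1,[0,0,-2.7],0],[1,[0,0,-2.7],0],[1,[0,0,-3],0],[1,[0,0,-3.2],0],[1,[0,0,-3.4],0],[1,[0,0,-3.4],0]]'; python3 -c "
from ov import *
rel(.5738,-.0237,.1725,95.3); print(r.get_state()['moment'])
ov('scene','l1',(350,110),(100,90),8)"
```

```text
clock: 8.55
tool_pos: [0.5741, -0.0237, 0.1592]
eef_rot: [0.674, 0.739, 0.0, 0.0]
contact_force: [0.2, -0.2, -2.6]
opening: 0.197
t 8.55 pos [ 0.5741 -0.0237  0.1592] xang 95.28 tilt 0.01 q7 -0.36 -> shift cm [ 0.   -0.03 -1.33] yaw -0.0 F [ 0.2 -0.2 -2.6] open 0.197
[-0.21883233 -0.14163264  0.06181663]
axis [0.5631 0.0958 0.1192]
```

View pics/l1.png

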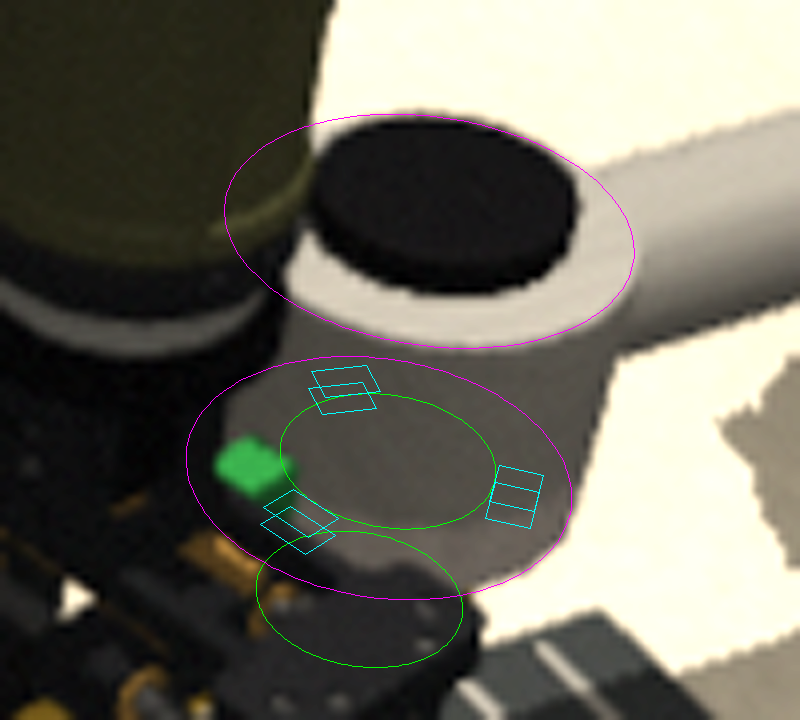

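No contact so far, with the lugs 4 mm into the gaps. I'll continue to 11.5 mm underside height.

```bash
python3 -m inch '[[1,[0,0,-0.2],0],[1,[0,0,-0.4],0],[1,[0,0,-0.6],0],[1,[0,0,-0.8],0],[1,[0,0,-1],0],[1,[0,0,-1.2],0],[1,[0,0,-1.33],0],[1,[0,0,-1.33],0],[1,[0,0,-1.33],0]]'; python3 -c "
from ov import *
rel(.5738,-.0237,.1725,95.3); print(r.get_state()['moment'])"
```

```text
clock: 9.5
tool_pos: [0.5741, -0.0237, 0.1723]
eef_rot: [0.674, 0.739, 0.0, 0.0]
contact_force: [0.4, 0.5, -2.1]
opening: 0.196
t 9.5 pos [ 0.5741 -0.0237  0.1723] xang 95.28 tilt 0.01 q7 -0.35 -> shift cm [ 0.   -0.02 -0.02] yaw -0.0 F [ 0.4  0.5 -2.1] open 0.196
[-0.28697495 -0.081714    0.02051879]
```

No contact and the lugs are above the sills. Now the orbit about the collar axis, which lies 12 cm along tool x, at 3° per row.

```bash
python3 -m inch '[[1,[0.004,-0.314,0],1.5],[1,[0.037,-0.94,0],4.5],[1,[0.103,-1.566,0],7.5],[1,[0.2,-2.187,0],10.5],[1,[0.2,-2.187,0],10.5],[1,[0.2,-2.187,0],10.5]]'; python3 -c "
from ov import *
rel(.5738,-.0237,.1725,84.8); print(r.get_state()['moment'])"
```

```text
clock: 10.1
tool_pos: [0.5522, -0.0237, 0.1724]
eef_rot: [0.738, 0.675, 0.0, 0.0]
contact_force: [-0.1, -1.4, -1.3]
opening: 0.19
t 10.1 pos [ 0.5522 -0.0237  0.1724] xang 84.83 tilt 0.01 q7 -0.5 -> shift cm [ 0.19  2.16 -0.01] yaw 0.0 F [-0.1 -1.4 -1.3] open 0.19
[-0.23919861 -0.07697993  0.01764345]
```

```bash
python3 -m inch '[[1,[0.007,-0.419,0],2],[1,[0.046,-1.046,0],5],[1,[0.117,-1.67,0],8],[1,[0.22,-2.29,0],11],[1,[0.356,-2.903,0],14],[1,[0.524,-3.508,0],17],[1,[0.724,-4.104,0],20],[1,[0.724,-4.104,0],20],[1,[0.724,-4.104,0],20]]'; python3 -c "
from ov import *
rel(.5738,-.0237,.1725,64.8); print(r.get_state()['moment'])"
```

```text
clock: 11.0
tool_pos: [0.5121, -0.0127, 0.1724]
eef_rot: [0.844, 0.536, 0.0, 0.0]
contact_force: [0.7, -0.6, -1.5]
opening: 0.195
t 11.0 pos [ 0.5121 -0.0127  0.1724] xang 64.84 tilt 0.02 q7 -0.78 -> shift cm [ 1.63  6.05 -0.01] yaw 0.0 F [ 0.7 -0.6 -1.5] open 0.195
[-0.25123947  0.02313079  0.03624985]
```

```bash
python3 -m inch '[[1,[0.007,-0.419,0],2],[1,[0.046,-1.046,0],5],[1,[0.117,-1.67,0],8],[1,[0.22,-2.29,0],11],[1,[0.356,-2.903,0],14],[1,[0.524,-3.508,0],17],[1,[0.724,-4.104,0],20],[1,[0.76,-4.203,0],20.5],[1,[0.76,-4.203,0],20.5],[1,[0.76,-4.203,0],20.5]]'; python3 -c "
from ov import *
rel(.5738,-.0237,.1725,44.3); print(r.get_state()['moment'])
ov('scene','m1',(310,110),(130,100),6)
im=viewer.snapshot('top')[115:215,190:320,::-1]; cv2.imwrite('pics/m2.png',np.clip(cv2.resize(im,None,fx=6,fy=6,interpolation=cv2.INTER_CUBIC)*1.4,0,255).astype(np.uint8))"
```

```text
clock: 12.0
tool_pos: [0.4774, 0.0118, 0.1723]
eef_rot: [0.926, 0.377, 0.0, 0.0]
contact_force: [0.2, -0.2, -1.4]
opening: 0.197
t 12.0 pos [0.4774 0.0118 0.1723] xang 44.29 tilt 0.03 q7 -1.07 -> shift cm [ 4.42  9.27 -0.01] yaw -0.0 F [ 0.2 -0.2 -1.4] open 0.197
[-0.16883575  0.0973567   0.01830081]
axis [0.5633 0.0956 0.1324]
```

View pics/m1.png

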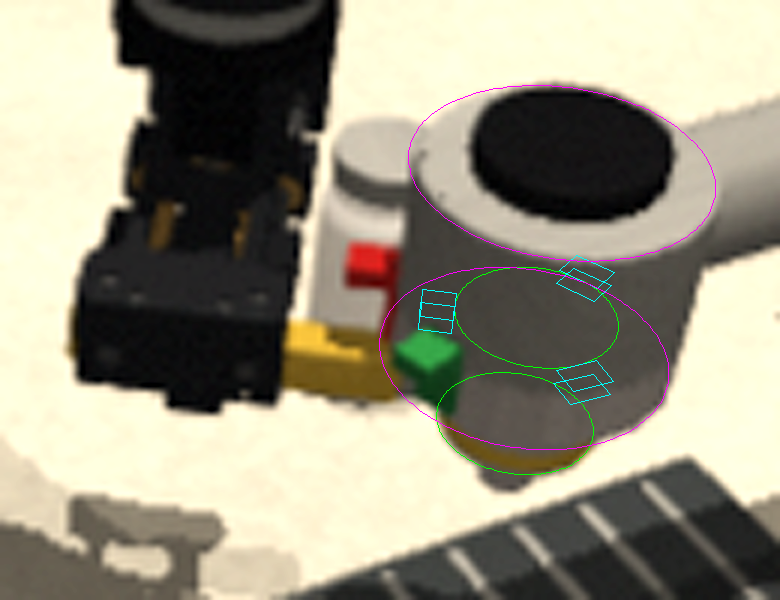

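View pics/m2.png

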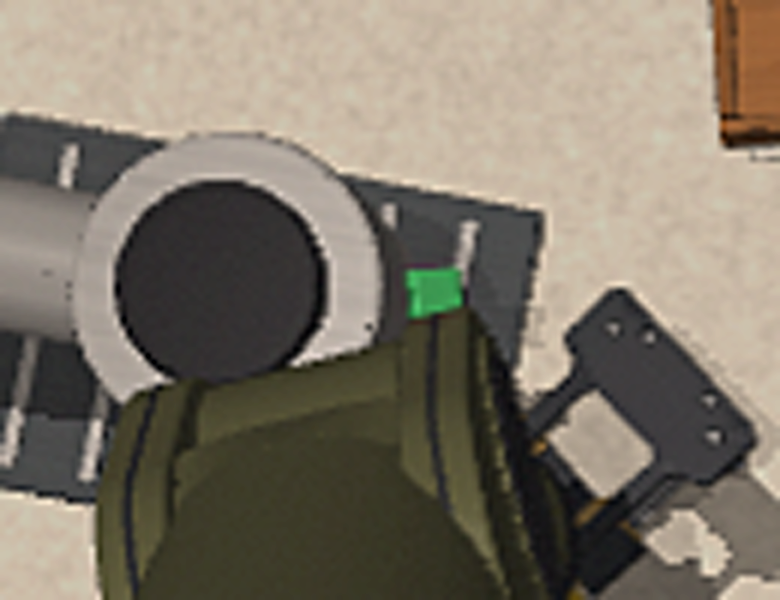

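The handle lies below the red tab and the cup is level inside the collar, with its yellow band visible at (520,455). I'll lower it into the notches.

```bash
python3 -m inch '[[1,[0,0,0.15],0],[1,[0,0,0.3],0],[1,[0,0,0.4],0],[1,[0,0,0.5],0],[1,[0,0,0.5],0],[1,[0,0,0.5],0]]'; python3 -c "
from ov import *
rel(.4774,.0118,.166,44.3); print(r.get_state()['moment'])"
```

```text
clock: 12.7
tool_pos: [0.4771, 0.012, 0.1673]
eef_rot: [0.926, 0.377, 0.0, 0.0]
contact_force: [-0.1, 0.3, -1.4]
opening: 0.198
t 12.7 pos [0.4771 0.012  0.1673] xang 44.28 tilt 0.01 q7 -1.08 -> shift cm [0.   0.03 0.13] yaw -0.0 F [-0.1  0.3 -1.4] open 0.198
[-0.10580026  0.02694624 -0.01213514]
```

```bash
python3 -m inch '[[1,[0,0,0.07],0],[1,[0,0,0.13],0],[1,[0,0,0.13],0],[1,[0,0,0.13],0]]'; python3 -c "
from ov import *
rel(.4774,.0118,.166,44.3); print(r.get_state()['moment'])"
```

```text
clock: 13.1
tool_pos: [0.4773, 0.0122, 0.1661]
eef_rot: [0.926, 0.377, 0.0, 0.0]
contact_force: [0.4, 0.5, -1.1]
opening: 0.194
t 13.1 pos [0.4773 0.0122 0.1661] xang 44.29 tilt 0.03 q7 -1.08 -> shift cm [-0.02  0.03  0.01] yaw -0.0 F [ 0.4  0.5 -1.1] open 0.194
[ 0.07656734 -0.11842822 -0.02891231]
```

Contact shows up as a change in moment at the expected 5 mm height, not at the 8 mm sill. Opening now.

```bash
python3 -m inch '[[1,[0,0,0.03],0],[0.7,[0,0,0.03],0],[0.5,[0,0,0.03],0],[0.4,[0,0,0.03],0],[0,[0,0,0.03],0],[0,[0,0,0.03],0],[0,[0,0,0.03],0],[0,[0,0,0.03],0],[0,[0,0,0.03],0],[0,[0,0,0.03],0]]'; python3 -c "
from ov import *
rel(.4774,.0118,.166,44.3); print(r.get_state()['moment'])
ov('scene','n1',(310,110),(130,100),6)"
```

```text
clock: 14.1
tool_pos: [0.4771, 0.012, 0.1657]
eef_rot: [0.926, 0.377, 0.0, 0.0]
contact_force: [0.2, -0.2, -0.0]
opening: 0.986
t 14.1 pos [0.4771 0.012  0.1657] xang 44.28 tilt 0.0 q7 -1.08 -> shift cm [ 0.01  0.04 -0.03] yaw -0.0 F [ 0.2 -0.2 -0. ] open 0.986
[-0.02238554 -0.05060856  0.02843903]
axis [0.563  0.0958 0.1257]
```

View pics/n1.png

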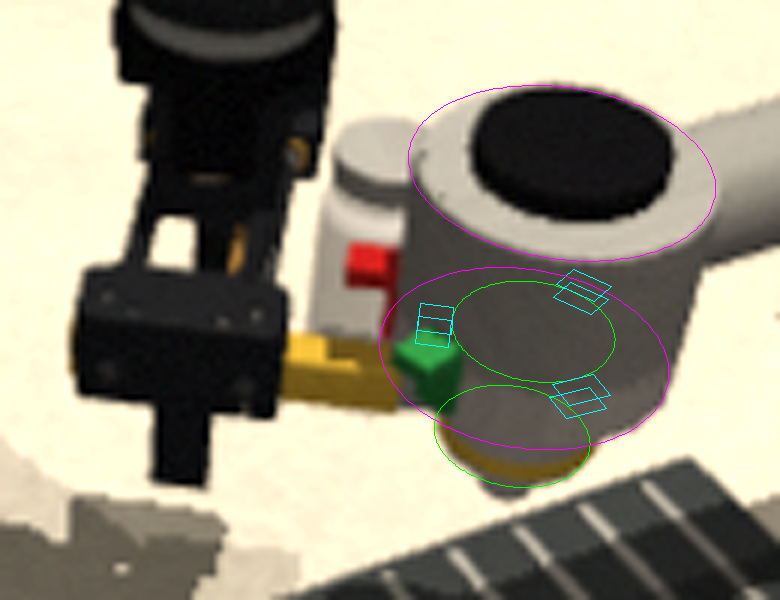

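The jaws are open and the nozzle stays up. I'll withdraw upward, then outward.

```bash
python3 -m inch '[[0,[0,0,-1],0],[0,[0,0,-2.5],0],[0,[0,0,-4],0],[0,[0,0,-5.5],0],[0,[-1,0,-7],0],[0,[-3,0,-8],0],[0,[-6,0,-9],0],[0,[-9,0,-10],0],[0,[-11,0,-10],0],[0,[-11,0,-10],0],[0,[-11,0,-10],0]]'; python3 - <<'E'
from ov import *
rel(.4774,.0118,.166,44.3)
for n,o in(("top",(190,115)),("scene",(310,110))):
    im=viewer.snapshot(n); cv2.imwrite(f"pics/o_{n}_raw.png",im[:,:,::-1]); a=cv2.resize(im[o[1]:o[1]+100,o[0]:o[0]+130],None,fx=6,fy=6,interpolation=cv2.INTER_CUBIC)
    a=np.clip(a[:,:,::-1]*1.4,0,255).astype(np.uint8).copy()
    # predicted locked nozzle
    c=np.array([.563,.0958]); t=np.radians(-135.7); u=np.array([np.cos(t),np.sin(t),0]); l=np.array([-u[1],u[0],0]); O=np.array([*c,.126])
    for zz in(.056,.034):
        p=[O+u*d+l*w+[0,0,zz] for d,w in((.045,-.009),(.17,-.009),(.17,.009),(.045,.009))]
        cv2.polylines(a,[((proj(n,np.array(p))-o)*6).astype(np.int32)],True,(255,0,255),1)
    for rr,zz in((.029,.025),(.011,0)):
        cv2.polylines(a,[((proj(n,O+np.c_[rr*np.cos(th),rr*np.sin(th),zz+0*th])-o)*6).astype(np.int32)],True,(0,255,0),1)
    cv2.imwrite(f"pics/o_{n}.png",a)
E
```

```text
clock: 15.25
tool_pos: [0.399, -0.0646, 0.2663]
eef_rot: [0.926, 0.377, 0.001, 0.0]
contact_force: [1.3, 0.3, 0.6]
opening: 0.999
t 15.25 pos [ 0.399  -0.0646  0.2663] xang 44.26 tilt 0.1 q7 -0.88 -> shift cm [ 1.093e+01 -1.000e-02  1.004e+01] yaw -0.0 F [1.3 0.3 0.6] open 0.999
```

View pics/o_scene.png

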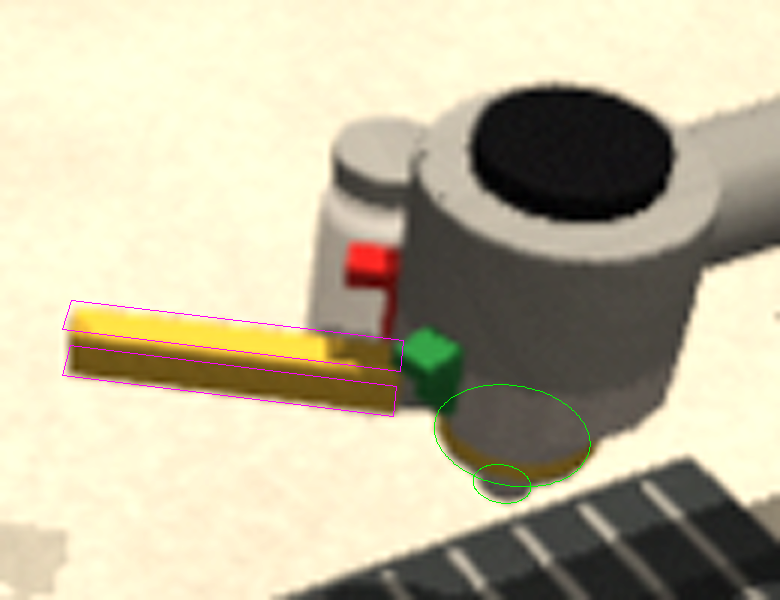

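View pics/o_top.png

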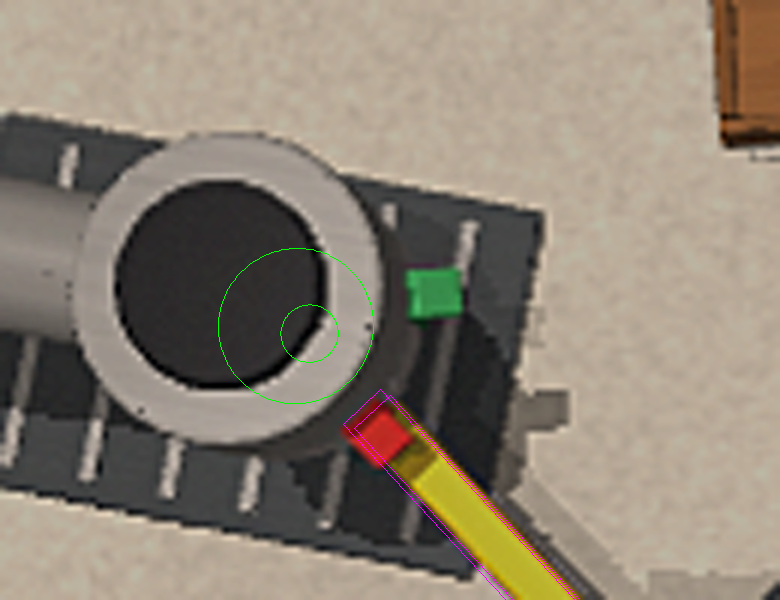

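The handle is under the red tab in the top view, with its edges on the prediction. The spout and cup band are close to prediction in the scene view. I'll zoom in to check that it is level.

```bash
python3 - <<'E'
import cv2,numpy as np
im=cv2.imread("pics/o_scene_raw.png")[155:200,318:383]; cv2.imwrite("pics/p1.png",np.clip(cv2.resize(im,None,fx=12,fy=12,interpolation=cv2.INTER_CUBIC)*1.4,0,255).astype(np.uint8))
im=cv2.imread("pics/o_scene_raw.png")[165:200,375:425]; cv2.imwrite("pics/p2.png",np.clip(cv2.resize(im,None,fx=14,fy=14,interpolation=cv2.INTER_CUBIC)*1.8,0,255).astype(np.uint8))
E
```

```text
(no output)
```

View pics/p1.png

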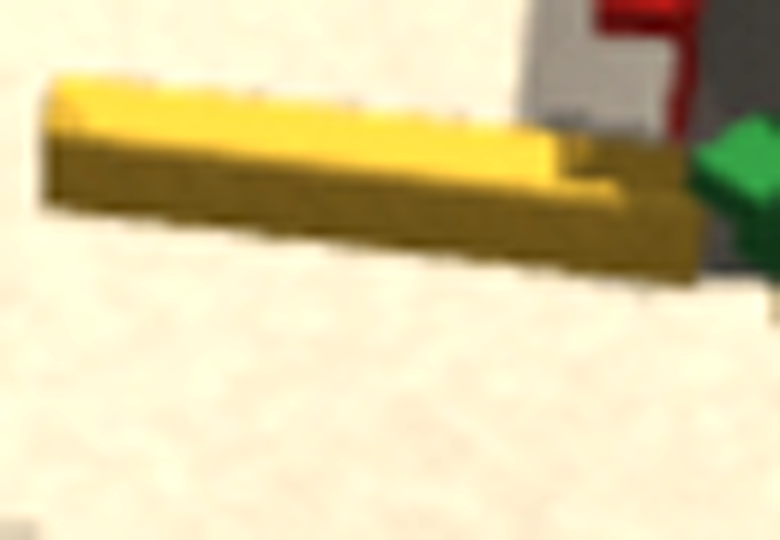

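View pics/p2.png

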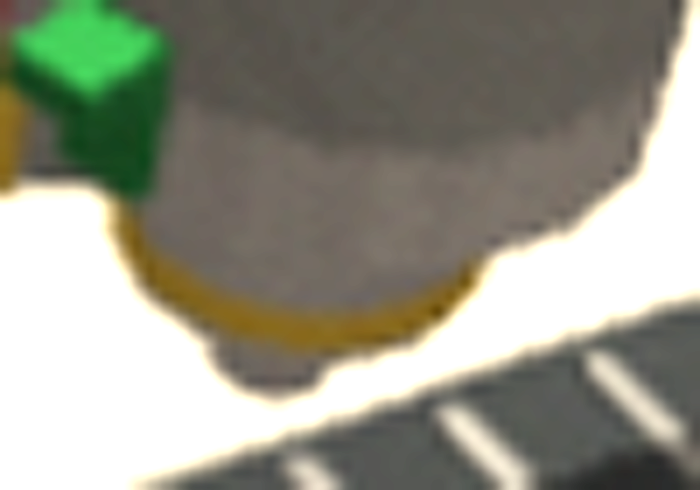

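```bash
cat > fit5.py <<'E'
from h import *
from scipy.optimize import least_squares
from scipy.spatial.transform import Rotation as R
H=np.array([(45,208),(47,133),(58,73),(698,285),(700,205)])/12+(318,155)
# model corners: tip front(bottom), tip front top, tip rear top, near front bottom, near front top ; front side = toward camera lower => try lateral sign
Bd=np.array([(140,275),(210,332),(300,350),(380,340),(440,310),(478,275)])/14+(375,165)
Sp=np.array([(230,375),(275,400),(315,385)])/14+(375,165)
th=np.linspace(0,2*np.pi,721)
def resid(p,sg,roll=True):
    x,y,z,yaw,pit=p
    M=R.from_euler('ZY',[yaw,pit]).as_matrix(); O=np.array([x,y,z])
    w=lambda q:O+np.atleast_2d(q)@M.T
    hc=[(.17,.009*sg,.034),(.17,.009*sg,.056),(.17,-.009*sg,.056),(.045,.009*sg,.034),(.045,.009*sg,.056)]
    o=[(proj('scene',w(hc))-H).ravel()]
    for q,rr,zz in((Bd,.029,.025),(Sp,.011,0.)):
        C=proj('scene',w(np.c_[rr*np.cos(th),rr*np.sin(th),zz+0*th])); cen=C.mean(0)
        e=[]
        for a in q:
            d=np.linalg.norm(C-a,axis=1); i=d.argmin(); e.append(np.sign(np.linalg.norm(a-cen)-np.linalg.norm(C[i]-cen))*d[i])
        o.append(np.array(e))
    return np.concatenate(o)
for sg in(1,-1):
    s=least_squares(resid,[.563,.0958,.126,np.radians(-135.7),0],args=(sg,),x_scale=[.01,.01,.01,.1,.1])
    J=np.linalg.inv(s.jac.T@s.jac)*0.2**2
    print(sg,s.x.round(4),np.degrees(s.x[3]).round(2),'cost',s.cost.round(2),'sd',np.sqrt(np.diag(J)).round(4)); print(s.fun.round(2))
E
python3 fit5.py
```

```text
1 [ 0.5604  0.1031  0.1227 -2.4033  0.0521] -137.7 cost 1.41 sd [0.0012 0.001  0.0014 0.0096 0.0082]
[ 0.14  0.83 -0.35 -0.43  0.34 -0.2  -0.14  0.22  0.35 -0.72 -0.46 -0.02
 -0.12 -0.24 -0.28  0.41  0.01  0.58 -0.19]
-1 [ 5.5210e-01  1.0920e-01  1.1090e-01 -2.3151e+00 -3.0000e-04] -132.64 cost 50.23 sd [0.0009 0.0009 0.0011 0.0121 0.0098]
[ 1.02 -1.77  1.03 -2.92 -0.82  6.98  0.09 -3.39  1.07 -4.12 -1.2  -0.9
 -1.07 -1.05 -0.45  1.21 -1.2  -0.19 -0.2 ]
```

Scene alone can't separate yaw from pitch well, so I'll add the top view's handle corners and a baseline from the first pictures, when the nozzle was level.

```bash
python3 - <<'E'
import cv2,numpy as np
im=cv2.imread("pics/o_top_raw.png")[175:235,245:315]; cv2.imwrite("pics/q1.png",np.clip(cv2.resize(im,None,fx=10,fy=10,interpolation=cv2.INTER_CUBIC)*1.8,0,255).astype(np.uint8))
im=cv2.imread("pics/scene0.png")[240:302,180:292]; cv2.imwrite("pics/q2.png",np.clip(cv2.resize(im,None,fx=7,fy=7,interpolation=cv2.INTER_CUBIC)*1.3,0,255).astype(np.uint8))
E
```

```text
(no output)
```

View pics/q1.png

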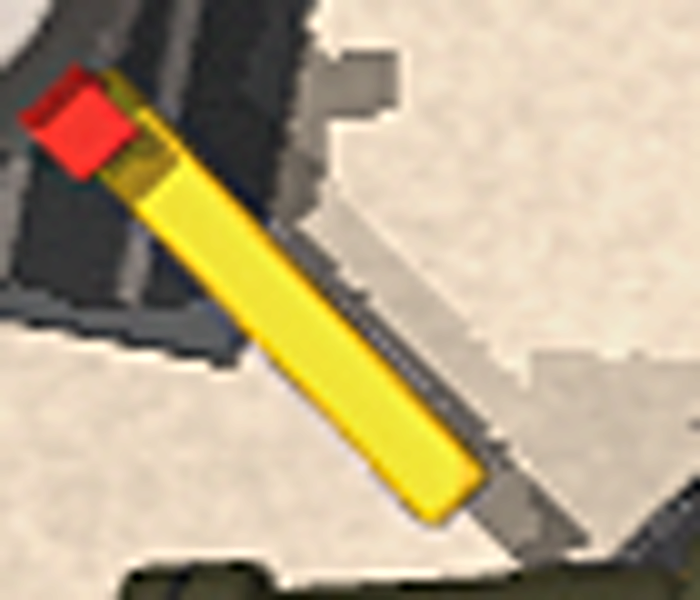

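View pics/q2.png

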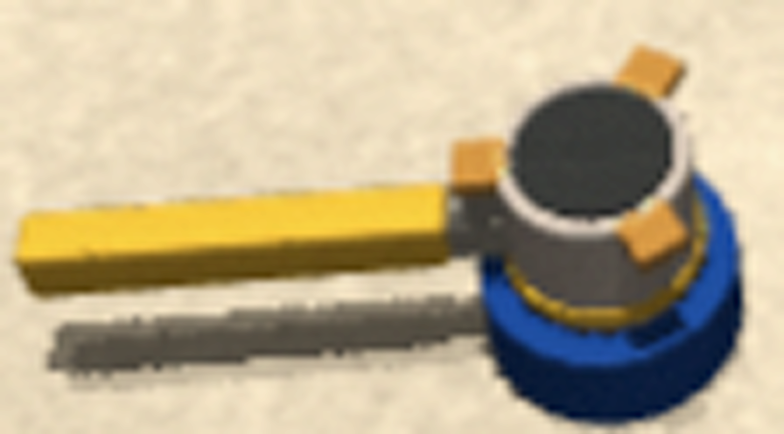

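```bash
cat > fit6.py <<'E'
from fit5 import *
Te=np.array([(160,130),(270,246),(486,472)])/10+(245,175)   # right edge, tip last
Tl=np.array([(150,220),(290,370),(435,525)])/10+(245,175)
def edge(p0,p1,q):
    d=(p1-p0)/np.linalg.norm(p1-p0); n=np.array([-d[1],d[0]]); return (q-p0)@n
def r2(p,prior):
    x,y,z,yaw,pit,ox,oy=p
    M=R.from_euler('ZY',[yaw,pit]).as_matrix(); O=np.array([x+ox,y+oy,z]); w=lambda q:O+np.atleast_2d(q)@M.T
    a=proj('top',w([(.045,.009,.056),(.17,.009,.056),(.045,-.009,.056),(.17,-.009,.056)]))
    # right edge in image = +lateral?
    o=[resid([x,y,z,yaw,pit],1)]
    sgn=1 if edge(a[0],a[1],Te[1])**2<edge(a[2],a[3],Te[1])**2 else 0
    R_,L_=(a[0:2],a[2:4]) if sgn else (a[2:4],a[0:2])
    o+= [edge(*R_,Te),edge(*L_,Tl),(R_[1]-Te[2]),(L_[1]-Tl[2])]
    if prior: o+= [[(x-.5611)/.0015*.3,(y-.0965)/.0015*.3,(z-.126)/.0015*.3]]
    return np.concatenate(o)
for pr in(0,1):
    s=least_squares(r2,[.563,.0958,.126,-2.368,0,0,0],args=(pr,),x_scale=[.01,.01,.01,.1,.1,.01,.01])
    J=np.linalg.inv(s.jac.T@s.jac)*.3**2
    print(pr,s.x.round(4),np.degrees(s.x[3]).round(2),s.cost.round(2),'sd pitch',np.sqrt(J[4,4]).round(4))
    print(s.fun.round(2))
E
python3 fit6.py | tail -12
python3 - <<'E'
# baseline: initial level nozzle, scene only
from fit5 import *
import fit5
fit5.H=np.array([(33,297),(15,262),(22,213),(450,262),(447,232)])/7+(180,240)
fit5.Bd=np.array([(515,278),(545,308),(590,325),(640,320),(690,290)])/7+(180,240)
fit5.Sp=np.zeros((0,2))
s=least_squares(fit5.resid,[.5409,-.236,.01,np.radians(-120),0],args=(1,),x_scale=[.01,.01,.01,.1,.1]); print('base',s.x.round(4),np.degrees(s.x[3]),s.cost)
s=least_squares(lambda p:fit5.resid([p[0],p[1],.01,np.radians(-120),p[2]],1),[.5409,-.236,0],x_scale=[.01,.01,.1]); print('base zyaw fixed',s.x.round(4),s.cost)
E
```

```text
-0.12 -0.24 -0.28  0.41  0.01  0.58 -0.19]
-1 [ 5.5210e-01  1.0920e-01  1.1090e-01 -2.3151e+00 -3.0000e-04] -132.64 cost 50.23 sd [0.0009 0.0009 0.0011 0.0121 0.0098]
[ 1.02 -1.77  1.03 -2.92 -0.82  6.98  0.09 -3.39  1.07 -4.12 -1.2  -0.9
 -1.07 -1.05 -0.45  1.21 -1.2  -0.19 -0.2 ]
0 [ 0.5567  0.1052  0.1192 -2.3587  0.0157  0.007  -0.0098] -135.14 3.22 sd pitch 0.006
[-0.03  0.92 -0.19 -0.34  0.18 -0.18  0.    0.29  0.86 -0.58 -0.41  0.07
 -0.13 -0.29 -0.22  0.73 -0.19  0.65  0.11  0.74  0.69  0.46 -0.68 -0.6
 -0.54  0.45 -0.2  -0.51  0.25]
1 [ 0.5613  0.1007  0.1249 -2.3605  0.0199  0.0028 -0.0058] -135.25 4.07 sd pitch 0.0057
[-0.46  0.92 -0.66 -0.41 -0.27 -0.29  0.09  0.24  0.91 -0.71 -0.26  0.15
 -0.12 -0.38 -0.47  0.32 -0.07  0.62 -0.07  0.81  0.73  0.46 -0.67 -0.62
 -0.59  0.46 -0.19 -0.55  0.28  0.04  0.84 -0.22]
1 [ 0.5604  0.1031  0.1227 -2.4033  0.0521] -137.7 cost 1.41 sd [0.0012 0.001  0.0014 0.0096 0.0082]
[ 0.14  0.83 -0.35 -0.43  0.34 -0.2  -0.14  0.22  0.35 -0.72 -0.46 -0.02
 -0.12 -0.24 -0.28  0.41  0.01  0.58 -0.19]
-1 [ 5.5210e-01  1.0920e-01  1.1090e-01 -2.3151e+00 -3.0000e-04] -132.64 cost 50.23 sd [0.0009 0.0009 0.0011 0.0121 0.0098]
[ 1.02 -1.77  1.03 -2.92 -0.82  6.98  0.09 -3.39  1.07 -4.12 -1.2  -0.9
 -1.07 -1.05 -0.45  1.21 -1.2  -0.19 -0.2 ]
base [ 5.3610e-01 -2.3240e-01  4.7000e-03 -2.0806e+00  1.3000e-03] -119.21053234480145 2.142763494859701
base zyaw fixed [ 0.54   -0.2329  0.0222] 2.221198165364288
```

```bash
python3 - <<'E'
import cv2,numpy as np
a=cv2.imread("pics/m1.png").astype(float).mean(2); o=cv2.imread("pics/o_scene_raw.png")[110:210,310:440]
b=np.clip(cv2.resize(o,None,fx=6,fy=6,interpolation=cv2.INTER_CUBIC)*1.4,0,255).astype(float).mean(2)
def edge(im,x,y0,y1):
    p=im[y0:y1,x-2:x+3].mean(1); i=np.nonzero((p[:-1]<190)&(p[1:]>=190))[0]; return y0+i[-1] if len(i) else None
for x in (490,500,510,520,330,350,370,390): 
    y=(470,530) if x>400 else (370,440)
    e=edge(a,x,*y),edge(b,x,*y); print(x,e,(e[1]-e[0])/6*4.1 if None not in e else '')
E
```

```text
490 (np.int64(488), np.int64(497)) 6.1499999999999995
500 (np.int64(492), np.int64(500)) 5.466666666666666
510 (np.int64(493), np.int64(502)) 6.1499999999999995
520 (np.int64(491), np.int64(499)) 5.466666666666666
330 (np.int64(403), np.int64(408)) 3.4166666666666665
350 (np.int64(406), np.int64(411)) 3.4166666666666665
370 (np.int64(410), np.int64(415)) 3.4166666666666665
390 (np.int64(405), np.int64(415)) 6.833333333333333
```

The spout dropped about 5.8 mm, where resting on the sills would give only about 3.5. Yaw is about -135.2° and pitch about 0.02 rad, equal to the fitting bias seen with the level nozzle. The gripper is clear, so I'm handing it in.

```bash
python3 -c "
from plant import r
s=r.get_state(); print(s['clock'],s['contact_force'].round(1)); print(r.finish_job())"
```

```text
15.35 [-0.5 -0.3 -0.5]
the job is handed in; nothing more can be done
None
```

I fitted the smaller nozzle, the one on the blue stand, to the machine and handed the job in at 15.4 s. I gripped it by the handle, lifted it through the entry gaps below the green tab without contact, and turned it 51° clockwise. I then lowered it 6.5 mm and released it. The gripper moved clear, and it and the arm went nowhere near the puffs. No verdict was reported.

**Last checks:**
- **Direction:** the handle lies under the red tab at about -135.2°, against -135.7° intended.
- **Height:** the spout dropped about 5.8 mm from the turning height. That means down in the notches, because stopping on the sills would have given about 3.5 mm.
- **Level:** the pitch came out at about 0.02 rad using both cameras, which equals the fitting bias I got from the nozzle while it stood level at the start.

**What disagreed:**
- The two cameras differed by 3–5 mm in absolute position, so I aligned the nozzle to the collar with bias-corrected estimates from both.
- Fitting the final pose from the scene camera alone gave a pitch of about 0.05 rad, near the 0.06 limit. In that view pitch can't be separated well from yaw.
- Three of the four handle-edge points I measured gave only a 3.4 mm drop. I ignored them because the bottle behind the handle disturbs that edge.

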